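# Feed one wheel into its kit tray and put the lid on

## Robot

A 6-joint arm with a two-finger parallel gripper is mounted at the origin on a cart in front of the work surface, level with it; the furniture and walls round the work are solid. World frame = base frame: x ahead of the robot, y to its left, z up, the work surface at z = 0. Lengths are in mm, angles in degrees, forces in N, time in s.
With the tool pointing down it reaches from about 350 to 850 mm from the base axis. Payload 8.1 kg.
Tool frame: the origin (TCP) lies at the very end of the fingers, on their centre line; the grasp point (between the pads) lies 19 mm behind it; x points along the fingers, y is the direction in which the jaws open and shut, and the axes are right-handed (so a half turn about x gives the same grasp; the last joint's range is limited). The gripper opens to 85 mm and grips with 20 to 120 N. Pads are 22 mm wide; open, the fingers measure 114 mm over their backs; the gripper's body (76 mm by 85 mm) begins 54 mm behind the grasp point. The pads swing forward as they close: fully open they stand 13 mm farther back than shut.
Start: joints at [-4.893, 7.471, 85.268, -0, 87.261, -4.893], TCP at [600.004, 0.022, 231.292] pointing down, gripper open.
Joint ranges: [-169.43, 169.43], [-51.17, 129.36], [1.28, 143.12], [-76.62, 256.62], [0, 156.53], [-152.29, 152.29]. Speed limits (degrees/s): [136.94, 136.94, 159.86, 180, 180, 180].

## Interface

Orientations are given as [roll, pitch, yaw] about the fixed x, y, z axes, in that order (R = Rz(yaw) Ry(pitch) Rx(roll)).
In Python, from bench import sensors, snapshot, r gives the robot as it stands. The module is installed in compiled form; this text tells all that it offers.
- The arm moves only by the tool drive_tool, never from a script. Its argument "moves" is one flat list of numbers, 6 for each row, row after row: the shift along the tool's x, y, z in cm, then the turn, a rotation vector about the tool's x, y, z in degrees. In form: [tx, ty, tz, wx, wy, wz, tx, ty, tz, wx, wy, wz, ...]. A call has 1 to 20 rows; each row shifts and turns the commanded pose from where the row before left it, along the tool's axes as they then stand; what a row does not reach is not made up. A row lasts 1/12 s, in which the tool goes at most 41.7 mm and 7.16 degrees, less where a joint would pass 70% of its speed; a pose out of reach is approached as far as the arm can. A call with a gripper value outside its range is refused whole. "hand" is the finger opening in cm, from 0 to 8.54, set as the call begins (left out, the last holds). The fingers move at their own pace and stop on an object; "grip_force" is the grip in N (left out, the last holds). Time passes only in rows, so rows that do not move let the fingers close. It gives the time, the measured TCP pose, the force and the opening at its end, in the units of the state.
- sensors.sense(): the state, without advancing time (a new reading comes with each control period).
- snapshot(name): name is "scene" or "side" or "wrist"; returns a dict with "image" (420x560x3 uint8, red, green, blue), "z_map" (420x560 float32, mm along the optical axis (not along the pixel's ray), 0 where there is no reading), "camera_matrix" (3x3 intrinsics, pixels), "eye" and "orientation" of the camera in the world; the wrist camera has in their place "mount" (4x4, takes a point from camera to tool coordinates, whose origin is the TCP and whose axes are the tool frame's). Camera axes: x right, y down, z forward; pixel columns grow to the right and rows downward; lengths in mm; the calibration is good to about 2 mm. A picture is of the moment at which its call begins: read the wrist's pose just before it.
- r.hand_in(): hands the job in, once; it reports no verdict.
The state is a dict: "time": time; "joint_pos": joint angles; "qd": joint speeds; "joint_efforts": joint torques, N m; "tool_pos": TCP position; "tcp_rot": TCP orientation; "ft_force": force on the tool from outside, world axes, zero at the start; "wrist_torque": the same for the moment, N m; "finger_gap": finger opening in mm.
Only numpy, scipy, OpenCV 4.12 (cv2) and the standard library are available. Lean on these libraries where they do the work, as an engineer would, in place of code of your own. Each camera call takes 0.05 s, during which the arm holds its last target.

## Task

Make up one wheel kit: push the feeder's spring slide by its black handle all the way to its stop, so that it shoves one wheel over into the grey tray, then let go there so that the slide snaps back home by itself and the next wheel drops. Then take the white lid that lies by itself on the bench and set it squarely on the tray, its two cut corners over the tray's two cut corners, so that its skirt drops fully down over the tray's rim; leave the tray in its dock and everything else on the bench where it is.

Things in the scene. Friction and masses are not known exactly. Their poses are not given: they have to be found in the camera images.
- feeder: Wheel feeder, screwed down (place and yaw vary). Plywood base 120 mm wide (x), 337 mm long (y), 8 mm high, origin at the centre of its underside. From -y to +y: dock with the grey tray (centre at y = -108.5 mm; steel fences 14 mm high), magazine with three wheels, slide with black handle. An aluminium deck, top 33 mm high, 80 mm wide, runs from y = -53 to +147 mm.
- magazine (a point): On the feeder, fixed: middle of the open top of the magazine, 93 mm above the bench, at y = -7 mm in the feeder's frame; its walls reach 39 mm to either side in x, 46 mm towards the tray and 40 mm towards the handle. Spring tubes along its sides reach 57 mm out, up to 49 mm high. Three wheels lie in it one on another.
- shuttle (a joint): Sprung slide, in m: 0 = home (handle farthest from the tray), 0.098 = against its stop. Grows as the handle is pushed along the feeder's -y, to the tray. The spring pushes back with about 3 N at home, 7 N at the stop. Its 60 mm wide tongue shoves the lowest wheel out of the magazine over the tray's rim; only the last mm carry it clear. The tongue holds the other wheels up until it is home.
- handle (a point): On the slide's upright black handle, moving with it, axes as the feeder's. Handle 24 mm wide (x), 16 mm thick (y, the way it travels), from 48 to 98 mm above the bench; this point is at its centre line, 78 mm up. Below it the blue carriage, 112 mm wide, 24 mm along y. At home it is at y = +155.5 mm in the feeder's frame; at the stop, 26 mm behind the magazine's back plate (93 mm high).
- tray: Grey tray, loose in the dock (1.5 mm play); 90 mm (x) by 104 mm (y), both corners at its -y end (away from the magazine) cut by 18 mm. Origin at the centre of its underside, axes as the feeder's. Foot 12 mm high; on it a rim 80 by 94 mm outside, 3 mm thick, up to 21 mm, leaving a ledge 5 mm wide. Cavity 74 by 88 mm, floor 12 mm up; a wheel in it stands 6 mm above the rim.
- tray_cut_end (a point): Middle of the tray's cut-corner end, on the outer edge of the ledge: 52 mm from the tray's centre along its -y, 12 mm above its underside.
- lid_bar (a point): Centre of the blue grip bar on the white lid, over the lid's centre, 32 mm above the skirt's lower edge; axes as the lid's. Bar 14 mm thick (x), 56 mm long (y), 21 mm high. The lid lies upright on the bench, between the feeder and the robot, its -y end towards the right, give or take a radian. Seated on the tray, this point is 44 mm above the tray's underside; turned the wrong way it stays 9 mm too high.
- lid: The white lid, loose, about 90 g; origin at the centre of its skirt's lower edge, z up. A hollow cover 89 mm (x) by 103 mm (y), plate top 21 mm up; its skirt is 84 by 98 mm inside and 18 mm deep, 2 mm play all round on the tray's rim. Its two cut corners are at its -y end. Seated, the skirt's lower edge stands on the tray's ledge.
- lid_cut_end (a point): Middle of the lid's cut-corner end at the lower edge of the skirt: 51.5 mm from the lid's centre along its -y.
- wheel_a_center (a point): Centre of the lowest wheel in the magazine (black caster wheel, 68 mm across, 15 mm thick, 30 g, lying flat): the one for this kit.
- wheel_a: The same lowest wheel; origin at the centre of its underside.
- wheel_b_center (a point): Centre of the second wheel of the pile; it drops onto the deck when the slide is home again.
- wheel_c_center (a point): Centre of the third, uppermost wheel of the pile.
- done_kit_1: Bystander: a finished kit box (tray with lid on, 53 mm high), loose on the side stand at the left; leave it alone.
Not all that is in view belongs to the job. Leave any orange look-alike of the part that bears wheel_c_center alone.

How it is judged:
By the outcome, as a careful person would: the job done as asked, in the order asked, and still so for the second after the job is handed in, with the robot touching nothing.
It also fails if it takes over 45 s, if anything falls off the work surface, if the arm or the gripper's body presses on something with over 40 N, if the wrist force passes 120 N, or if a joint passes its speed limit or range.

## Working session

There is one attempt and no reset: what is moved stays moved. The work goes in short steps, Python scripts to look and compute and a tool call to move; the robot and the scene stay as the last step left them, time stands still between calls to the robot, and variables do not carry over. Pictures are saved under pics/ and viewed, and the job is handed in when it is done.

Besides the shell and the picture viewer there is one more tool, called after "Emit:" by a JSON object that holds its "api" and its "payload". drive_tool: Moves the arm, as the interface text tells. Its arguments: {"type":"object","properties":{"moves":{"type":"array","items":{"type":"number"}},"hand":{"type":"number"},"grip_force":{"type":"number"}},"required":["moves"]}

```bash
mkdir -p pics; cat > h.py <<'E'
import numpy as np, cv2, pickle
from bench import sensors, snapshot, r
from scipy.spatial.transform import Rotation as R
def snap(n,tag):
    s=sensors.sense(); d=snapshot(n); d['state']=s
    cv2.imwrite(f'pics/{tag}.png',d['image'][:,:,::-1]); pickle.dump(d,open(f'pics/{tag}.pkl','wb')); return d
def load(tag): return pickle.load(open(f'pics/{tag}.pkl','rb'))
E
python3 - <<'E'
from h import *
for n in ['scene','side','wrist']:
    d=snap(n,n+'0'); print(n,{k:(np.round(v,3).tolist() if k in('camera_matrix','eye','orientation','mount') else 0) for k,v in d.items() if k in('camera_matrix','eye','orientation','mount')})
print(sensors.sense())
E
```

```text
scene {'camera_matrix': [[520.487, 0.0, 280.931], [0.0, 520.487, 209.979], [0.0, 0.0, 1.0]], 'eye': [-212.131, 835.193, 1254.925], 'orientation': [-138.651, -0.163, -134.569]}
side {'camera_matrix': [[462.42, 0.0, 279.356], [0.0, 462.42, 213.263], [0.0, 0.0, 1.0]], 'eye': [460.846, -1054.73, 566.61], 'orientation': [-112.352, 1.115, -3.084]}
wrist {'camera_matrix': [[315.118, 0.0, 279.031], [0.0, 315.118, 207.945], [0.0, 0.0, 1.0]], 'mount': [[0.0, -0.309, 0.951, -142.362], [1.0, 0.001, -0.0, -0.781], [-0.001, 0.951, 0.309, -80.337], [0.0, 0.0, 0.0, 1.0]]}
{'time': 0.15, 'joint_pos': array([-4.89487820e+00,  7.50623289e+00,  8.53157911e+01,  1.24172372e-03,
        8.72623663e+01, -4.89282921e+00]), 'qd': array([ 0.04559225, -0.12278314, -0.17657893, -0.04107129,  0.03091899,
       -0.00557617]), 'joint_efforts': array([ 1.01583330e-03, -5.70061326e+01, -5.01160097e+01, -1.39109225e-04,
        9.69119486e-03, -7.10949371e-05]), 'tool_pos': array([5.99566592e+02, 4.83407072e-02, 2.30466225e+02]), 'tcp_rot': array([-95.7347997 ,  89.91560057, 174.26309108]), 'ft_force': array([-0.90249726, -0.04162142,  0.78459662]), 'wrist_torque': array([ 0.01584273,  0.01848436, -0.03374972]), 'finger_gap': 85.07087621323417}
```

View pics/scene0.png

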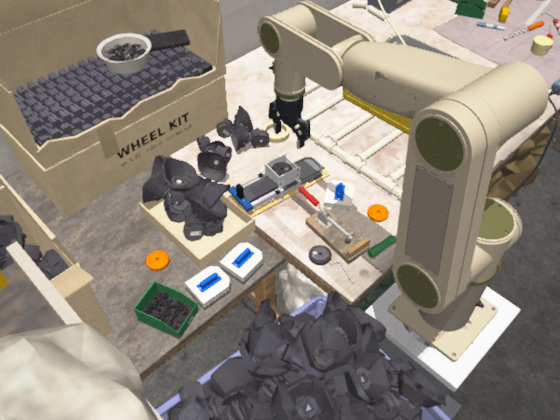

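View pics/side0.png

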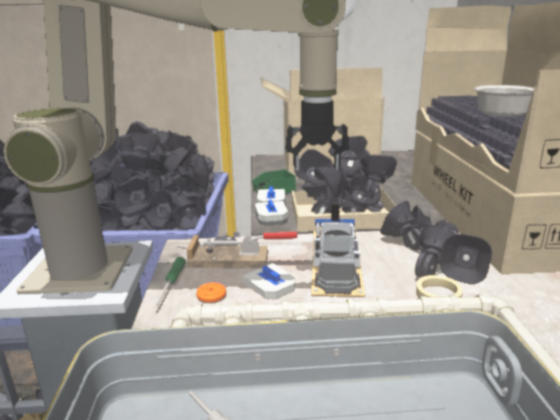

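View pics/wrist0.png

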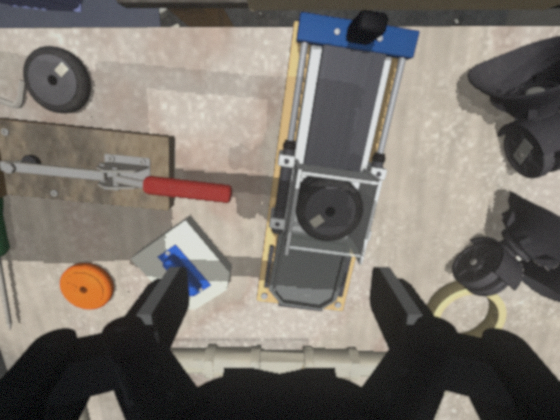

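```bash
cat >> h.py <<'E'
def T_cam(d):
    s=d['state']
    T=np.eye(4)
    if 'mount' in d:
        T[:3,:3]=R.from_euler('xyz',s['tcp_rot'],degrees=True).as_matrix(); T[:3,3]=s['tool_pos']; return T@d['mount']
    T[:3,:3]=R.from_euler('xyz',d['orientation'],degrees=True).as_matrix(); T[:3,3]=d['eye']; return T
def cloud(d):
    K=d['camera_matrix']; z=d['z_map']; v,u=np.mgrid[:z.shape[0],:z.shape[1]]
    P=np.stack([(u-K[0,2])/K[0,0]*z,(v-K[1,2])/K[1,1]*z,z],-1); T=T_cam(d)
    W=P@T[:3,:3].T+T[:3,3]; W[z==0]=np.nan; return W
def ray(d,u,v,h):
    K=d['camera_matrix'];T=T_cam(d)
    a=T[:3,:3]@np.array([(u-K[0,2])/K[0,0],(v-K[1,2])/K[1,1],1]); return T[:3,3]+a*(h-T[2,3])/a[2]
def crop(tag,x0,y0,x1,y1,out,f):
    im=cv2.imread(f'pics/{tag}.png')[y0:y1,x0:x1]; cv2.imwrite(f'pics/{out}.png',cv2.resize(im,None,fx=f,fy=f,interpolation=cv2.INTER_CUBIC))
E
python3 - <<'E'
from h import *
for n in ['wrist0','scene0','side0']:
    d=load(n);W=cloud(d)
    pts={'wrist0':[(150,120),(330,100),(370,25),(330,210),(305,285),(190,300),(310,40),(440,330),(210,265),(185,275)],'scene0':[(340,194),(290,250),(240,192)],'side0':[(335,213),(268,275)]}[n]
    for p in pts: print(n,p,np.round(W[p[1],p[0]],1))
crop('wrist0',250,0,450,320,'wc1',1.9) if 0 else crop('wrist0',240,0,440,160,'wc1',4)
crop('wrist0',240,160,400,320,'wc2',3.75)
crop('wrist0',110,200,250,320,'wc3',5)
E
```

```text
wrist0 (150, 120) [450.7  64.7  -0.8]
wrist0 (330, 100) [648.2  85.7  46.2]
wrist0 (370, 25) [668.6 139.7  97.4]
wrist0 (330, 210) [651.2 -22.4  62.7]
wrist0 (305, 285) [ 631.8 -138.7   18.1]
wrist0 (190, 300) [ 482.5 -160.4   19.6]
wrist0 (310, 40) [626.9 138.1  47.7]
wrist0 (440, 330) [649.6  13.2 290. ]
wrist0 (210, 265) [ 512.5 -108.2   21.9]
wrist0 (185, 275) [556.4   7.7 247. ]
scene0 (340, 194) [462.8 -99.3  41.2]
scene0 (290, 250) [434.7 155.    7.9]
scene0 (240, 192) [666.2 143.9  76.9]
side0 (335, 213) [670.9 131.2  72.9]
side0 (268, 275) [ 474.4 -124.9   31.7]
```

View pics/wc1.png

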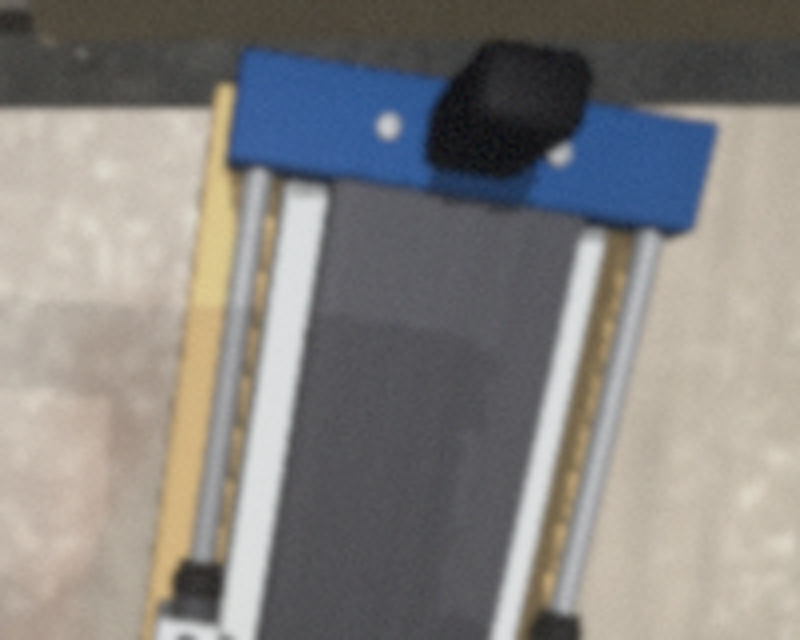

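View pics/wc2.png

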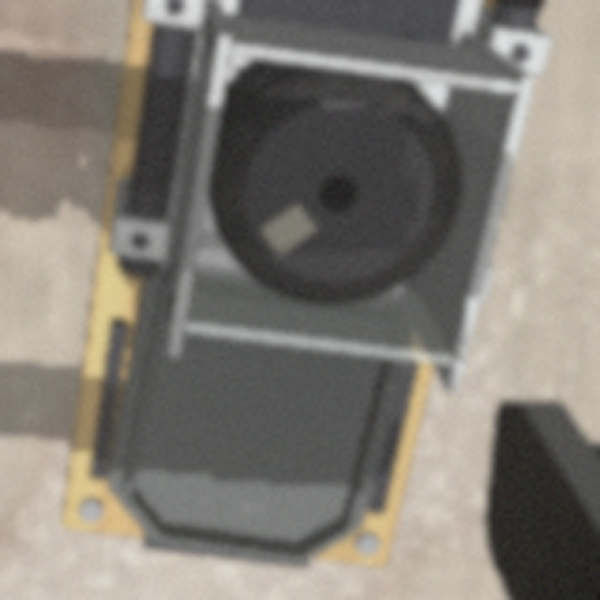

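View pics/wc3.png

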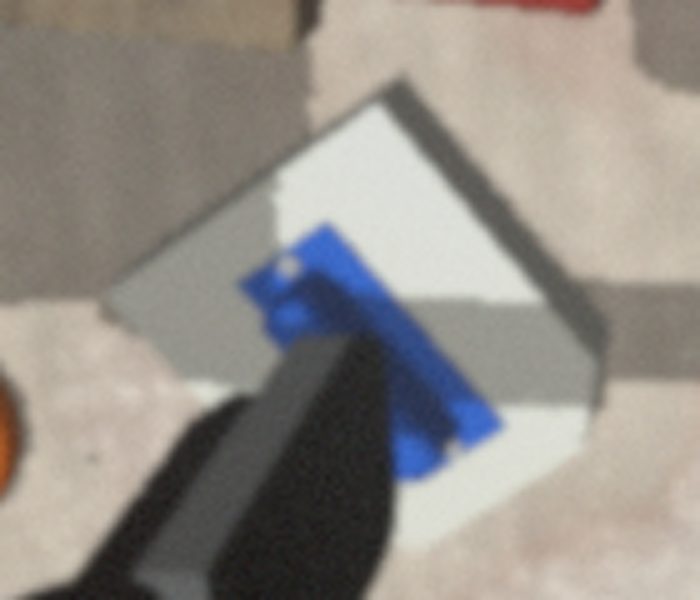

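```bash
python3 - <<'E'
from h import *
d=load('wrist0')
C=[ray(d,240+a/4,b/4,48)for a,b in[(240,50),(717,124),(690,232),(228,163)]]
print('carriage',np.round(C,1).tolist(),np.round(np.mean(C,0),1))
v=C[1]-C[0]+C[2]-C[3];print('yaw',np.degrees(np.arctan2(v[1],v[0])),np.linalg.norm(C[1]-C[0]))
B=[ray(d,240+a/3.75,160+b/3.75,8)for a,b in[(65,530),(385,565)]];print('base',np.round(B,1).tolist(),np.linalg.norm(B[1]-B[0]),np.degrees(np.arctan2(*(B[1]-B[0])[1::-1])))
# tray ledge cut end: corners
B=[ray(d,240+a/3.75,160+b/3.75,12)for a,b in[(145,545),(308,563)]];print('tray end',np.round(B,1).tolist(),np.mean(B,0))
L=[ray(d,110+a/5,200+b/5,21)for a,b in[(382,105),(105,300),(600,345),(585,450),(400,550)]];print('lid',np.round(L,1).tolist())
Bt=[ray(d,110+a/5,200+b/5,42 if 0 else 23)for a,b in[(328,222),(237,283),(505,425),(400,480)]];print('bar',np.round(Bt,1).tolist())
W=cloud(d)
# handle top
m=(W[...,2]>90)&(W[...,2]<102)&(W[...,1]>100); p=W[m]; print('handle top',len(p),np.round(p.mean(0),1),np.round(np.ptp(p[:,:2],axis=0),1))
for n in ['scene0','side0','wrist0']:
    d=load(n);W=cloud(d);im=d['image'].astype(int)
    m=(im[...,2]>im[...,0]*1.8)&(im[...,2]>90)&(np.abs(W[...,0]-490)<60)&(np.abs(W[...,1]+110)<60)
    p=W[m];print(n,len(p),np.round(np.nanmin(p,0),1),np.round(np.nanmax(p,0),1))
    q=p[p[:,2]>37]
    if len(q)>5: 
        c,s,a=cv2.minAreaRect(q[:,:2].astype(np.float32));print(c,s,a,q[:,2].mean())
    m=(im.min(2)>60)&(W[...,2]>18)&(W[...,2]<24)&(np.abs(W[...,0]-490)<80)&(np.abs(W[...,1]+110)<80)
    q=W[m]
    if len(q)>5: print('plate',cv2.minAreaRect(q[:,:2].astype(np.float32)),q.mean(0))
crop('scene0',220,130,400,240,'sc',4.4)
crop('side0',230,190,390,310,'sd',5)
E
```

```text
carriage [[617.2, 160.3, 48.0], [726.6, 145.5, 48.0], [723.4, 123.0, 48.0], [614.9, 137.4, 48.0]] [670.5 141.5  48. ]
yaw -7.646160950581283 110.4776796033528
base [[569.2, -170.2, 8.0], [685.0, -184.8, 8.0]] 116.68539389794019 -7.153128673441045
tray end [[597.9, -173.7, 12.0], [656.4, -181.1, 12.0]] [ 627.14628759 -177.36821337   12.        ]
lid [[488.1, -50.3, 21.0], [414.6, -101.9, 21.0], [537.0, -114.3, 21.0], [531.7, -144.5, 21.0], [481.6, -174.7, 21.0]]
bar [[472.9, -79.8, 23.0], [448.9, -96.2, 23.0], [512.1, -136.0, 23.0], [484.1, -152.1, 23.0]]
handle top 706 [670.1 141.8  96.5] [24.8 17.8]
scene0 125 [ 452.5 -150.4   19.3] [505.6 -83.3  51.5]
(479.7385559082031, -113.73994445800781) (12.951788902282715, 51.14005661010742) 39.49393844604492 44.063087598800536
plate ((466.47943115234375, -95.58074951171875), (88.54497528076172, 161.48333740234375), 35.67610549926758) [ 474.3458205  -111.21041743   21.87262498]
side0 189 [ 456.  -147.4   20.7] [505.9 -96.4  44.6]
(479.8920593261719, -122.74137115478516) (12.456315040588379, 53.261898040771484) 36.82049560546875 40.60425477482363
plate ((463.8432922363281, -96.19094848632812), (92.32135009765625, 163.54859924316406), 36.063350677490234) [ 476.31032392 -120.44322832   21.15335893]
wrist0 619 [ 450.6 -141.3   19.9] [508.5 -82.4  42.8]
(480.8824157714844, -114.90576934814453) (12.255989074707031, 54.78288650512695) 34.040138244628906 40.360734174350654
plate ((463.8364562988281, -92.912353515625), (90.57427215576172, 160.34523010253906), 34.82630920410156) [ 482.63866097 -102.33736016   20.52286029]
```

View pics/sc.png

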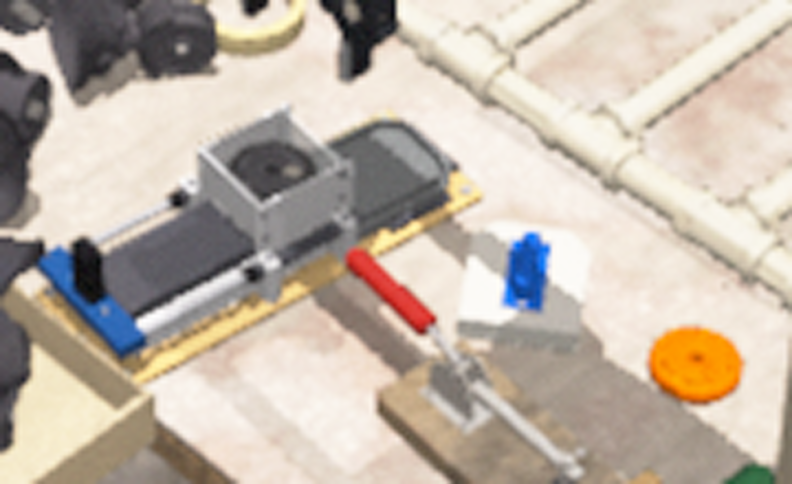

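View pics/sd.png

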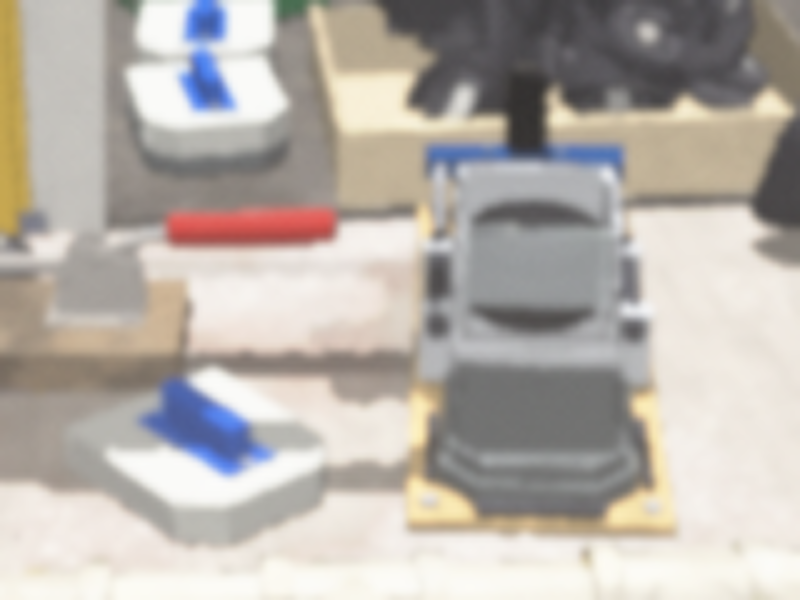

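```bash
python3 - <<'E'
from h import *
W=np.concatenate([cloud(load(n)).reshape(-1,3) for n in['scene0','wrist0']])
W=W[~np.isnan(W[:,0])]
for y in range(60,340,20):
    print(y,[ (int(W[m][:,2].max()) if (m:=(abs(W[:,0]-x)<10)&(abs(W[:,1]-y)<10)).any() else -1) for x in range(560,800,20)])
print('lid region')
for y in range(-200,60,20):
    print(y,[ (int(W[m][:,2].max()) if (m:=(abs(W[:,0]-x)<10)&(abs(W[:,1]-y)<10)).any() else -1) for x in range(380,600,20)])
s=sensors.sense();print(R.from_euler('xyz',s['tcp_rot'],degrees=True).as_matrix().round(3))
E
```

```text
60 [651, 650, 649, 649, 641, 615, 55, 50, 47, 7, 8, 9]
80 [648, 635, 625, 50, 56, 55, 54, 51, 50, 8, 11, 12]
100 [7, 6, 14, 54, 54, 53, 52, 55, 48, 1, 10, 8]
120 [9, 10, 11, 49, 54, 55, 52, 49, 53, 3, 8, 8]
140 [8, 10, 10, 56, 54, 106, 104, 56, 54, 12, 6, 1]
160 [7, 8, 2, 55, 58, 98, 92, 54, 12, 1, 1, 1]
180 [54, 57, 57, 60, 57, 150, 120, 58, 56, 31, 31, 31]
200 [50, 57, 12, 11, 177, 161, 167, -791, -784, -787, -791, -788]
220 [58, 59, 9, 10, 181, 178, 175, 170, -787, 155, -786, -785]
240 [50, 56, 129, 179, 182, 183, 178, 189, 188, 202, 203, -782]
260 [58, 149, 145, 173, 176, 180, 179, 206, 208, 209, 217, 222]
280 [57, 164, 141, 158, 166, 168, 206, 205, 206, 205, 217, 241]
300 [163, 185, 191, 109, 78, 27, 217, 200, 194, 198, 219, 247]
320 [54, 184, 211, 213, 211, 201, 220, 218, 201, 221, 248, 253]
lid region
-200 [10, 8, 8, 10, 8, 8, 8, 6, 11, 6, 10]
-180 [8, 9, 12, 5, 7, 25, 22, 7, 11, 8, 8]
-160 [21, 11, 10, 11, 28, 32, 26, 24, 4, 11, 18]
-140 [20, 9, 9, 29, 30, 46, 45, 30, 24, 13, 28]
-120 [15, 7, 27, 30, 28, 51, 43, 31, 27, 11, 27]
-100 [7, 9, 31, 31, 47, 50, 29, 30, 8, 7, 20]
-80 [7, 11, 20, 27, 33, 31, 32, 28, 8, 9, 18]
-60 [8, 11, 7, 8, 651, 650, 651, 650, 651, 650, 650]
-40 [653, 655, 655, 654, 653, 653, 652, 651, 651, 651, 649]
-20 [652, 653, 655, 652, 29, 24, 7, 300, 350, 635, 645]
0 [662, 658, 655, 72, 79, 87, 87, 346, 353, 633, 644]
20 [665, 660, 656, 71, 83, 86, 82, 354, 352, 632, 644]
40 [665, 660, 655, 32, 33, 30, 9, 7, 8, 503, 648]
[[-0.001  1.    -0.   ]
 [ 0.    -0.    -1.   ]
 [-1.    -0.001 -0.   ]]
```

```bash
cat >> h.py <<'E'
import json,os
from scipy.optimize import least_squares
CF='cmd.json'
def getcmd():
    if os.path.exists(CF):
        c=json.load(open(CF)); return np.array(c['R']),np.array(c['p'])
    return np.array([[0,1.,0],[0,0,-1],[-1,0,0]]),np.array([600.004,.022,231.292])
def setcmd(Rm,p): json.dump({'R':Rm.tolist(),'p':p.tolist()},open(CF,'w'))
def step(Rm,p,row):
    return Rm@R.from_rotvec(row[3:],degrees=True).as_matrix(), p+Rm@(np.array(row[:3])*10)
def pose(yaw,tilt=0):
    # jaw axis along (cos yaw, sin yaw); tilt>0 leans the body to -y'
    return R.from_euler('z',yaw,degrees=True).as_matrix()@R.from_euler('x',tilt,degrees=True).as_matrix()@np.array([[0,1.,0],[0,0,-1],[-1,0,0]])
def plan(Rt,pt,n,commit=True):
    R0,p0=getcmd(); w=R.from_matrix(R0.T@Rt).as_rotvec(degrees=True)/n; w=np.round(w,2)
    Rs=R.from_rotvec(w,degrees=True).as_matrix(); S=sum(np.linalg.matrix_power(Rs,k) for k in range(n))
    t=np.round(np.linalg.solve(S,R0.T@(np.asarray(pt)-p0))/10,2)
    row=[float(x) for x in np.r_[t,w]]; Rm,p=R0,p0
    for _ in range(n): Rm,p=step(Rm,p,row)
    print(n,'x',row,'| mm/row %.1f deg %.2f'%(np.linalg.norm(t)*10,np.linalg.norm(w)),'end',p.round(2),'err',np.round(p-pt,2),'roterr',R.from_matrix(Rm.T@Rt).magnitude()*57.3)
    if commit:setcmd(Rm,p)
def f2w(x,y,z,yaw=-7.4,h=(670.5,141.6)):
    c,s=np.cos(np.radians(yaw)),np.sin(np.radians(yaw)); y-=155.5
    return np.array([h[0]+c*x-s*y,h[1]+s*x+c*y,z])
E
python3 - <<'E'
from h import *
Rt=pose(-7.4,25); g=f2w(0,155.5+8,68); print(g,Rt.round(2)); plan(Rt,g-90*Rt[:,0],8)
E
```

```text
[671.53036477 149.5333693   68.        ] [[ 0.05  0.99 -0.12]
 [ 0.42 -0.13 -0.9 ]
 [-0.91  0.   -0.42]]
8 x [1.29, 0.74, -1.23, 0.91, 3.12, 0.2] | mm/row 19.3 deg 3.26 end [666.31 111.66 149.55] err [-0.32 -0.15 -0.02] roterr 0.01530565828626892
```

Emit:
{"api": "drive_tool", "payload": {"moves": [1.29, 0.74, -1.23, 0.91, 3.12, 0.2, 1.29, 0.74, -1.23, 0.91, 3.12, 0.2, 1.29, 0.74, -1.23, 0.91, 3.12, 0.2, 1.29, 0.74, -1.23, 0.91, 3.12, 0.2, 1.29, 0.74, -1.23, 0.91, 3.12, 0.2, 1.29, 0.74, -1.23, 0.91, 3.12, 0.2, 1.29, 0.74, -1.23, 0.91, 3.12, 0.2, 1.29, 0.74, -1.23, 0.91, 3.12, 0.2, 0, 0, 0, 0, 0, 0, 0, 0, 0, 0, 0, 0, 0, 0, 0, 0, 0, 0], "hand": 8.5}}

```text
time: 1.07
tool_pos: [666.1, 111.1, 149.7]
tcp_rot: [-180.0, 65.1, 82.7]
ft_force: [-0.3, -0.5, 0.7]
finger_gap: 84.8
```

```bash
python3 - <<'E'
from h import *
d=snap('wrist','w1'); s=d['state'];print(s['tool_pos'],s['tcp_rot'],s['joint_pos'].round(1),s['time'],s['ft_force'])
print(R.from_matrix(getcmd()[0]).as_euler('xyz',degrees=True))
snap('side','s1')
W=cloud(d)
m=(W[...,2]>85)&(W[...,2]<104)&(W[...,1]>120)&(W[...,1]<165)&(abs(W[...,0]-670)<30); p=W[m]; print(len(p),p.mean(0),cv2.minAreaRect(p[:,:2].astype(np.float32)))
E
```

```text
[666.10970958 111.13061308 149.72558709] [-179.97092173   65.1060976    82.6644012 ] [-8.2 19.1 84.  25.4 78.4 -6.4] 1.0667 [-0.32743829 -0.51514514  0.74684659]
[-179.96891216   65.00591814   82.63333605]
748 [671.14203824 142.03602689  96.77485137] ((671.2359619140625, 142.2535400390625), (15.443681716918945, 23.776386260986328), 82.88043975830078)
```

View pics/w1.png

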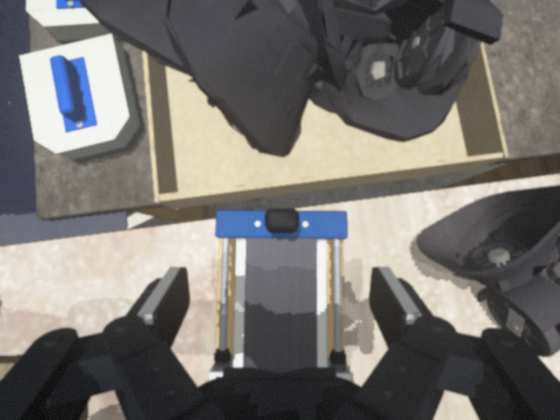

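View pics/s1.png

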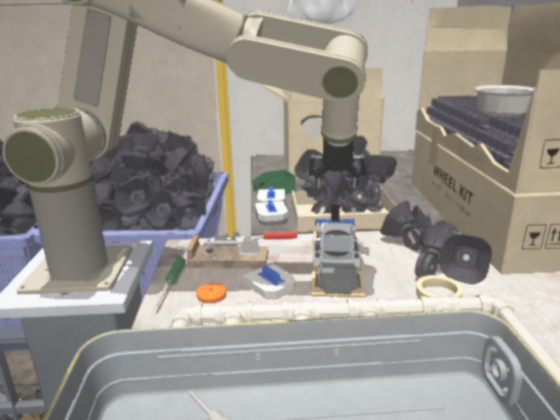

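The wrist view shows the handle at (282,222), centred between the fingers and square to them. The bin wall lies well behind it. I'll advance and close.

```bash
sed -i 's/yaw=-7.4,h=(670.5,141.6)/yaw=-7.2,h=(671,142)/' h.py; python3 - <<'E'
from h import *
Rt=pose(-7.2,25); g=f2w(0,155.5+8,67); plan(Rt,g,6)
E
```

```text
6 x [1.52, 0.01, -0.0, -0.03, 0.0, -0.01] | mm/row 15.2 deg 0.03 end [671.81 149.81  66.89] err [-0.2  -0.13 -0.11] roterr 0.012172351880578133
```

Emit:
{"api": "drive_tool", "payload": {"moves": [1.52, 0.01, 0, -0.03, 0, -0.01, 1.52, 0.01, 0, -0.03, 0, -0.01, 1.52, 0.01, 0, -0.03, 0, -0.01, 1.52, 0.01, 0, -0.03, 0, -0.01, 1.52, 0.01, 0, -0.03, 0, -0.01, 1.52, 0.01, 0, -0.03, 0, -0.01, 0, 0, 0, 0, 0, 0, 0, 0, 0, 0, 0, 0]}}

```text
time: 1.83
tool_pos: [670.5, 150.5, 64.9]
tcp_rot: [-179.6, 65.0, 83.2]
ft_force: [-0.2, -0.5, -0.2]
finger_gap: 85.1
```

Emit:
{"api": "drive_tool", "payload": {"moves": [0, 0, 0, 0, 0, 0, 0, 0, 0, 0, 0, 0, 0, 0, 0, 0, 0, 0, 0, 0, 0, 0, 0, 0, 0, 0, 0, 0, 0, 0, 0, 0, 0, 0, 0, 0, 0, 0, 0, 0, 0, 0, 0, 0, 0, 0, 0, 0], "hand": 1.8, "grip_force": 60}}

```text
time: 2.5
tool_pos: [672.8, 149.4, 67.9]
tcp_rot: [179.7, 65.0, 82.5]
ft_force: [3.4, -2.8, 4.4]
finger_gap: 23.0
```

```bash
python3 - <<'E'
from h import *
snap('wrist','w2')
g=f2w(0,155.5+8-103,67); Rt=pose(-7.2,25); plan(Rt,g,10)
E
```

```text
10 x [-0.44, 0.0, 0.93, -0.0, 0.0, -0.0] | mm/row 10.3 deg 0.00 end [658.9   47.74  67.47] err [-0.19 -0.01  0.47] roterr 0.012172351880578133
```

View pics/w2.png

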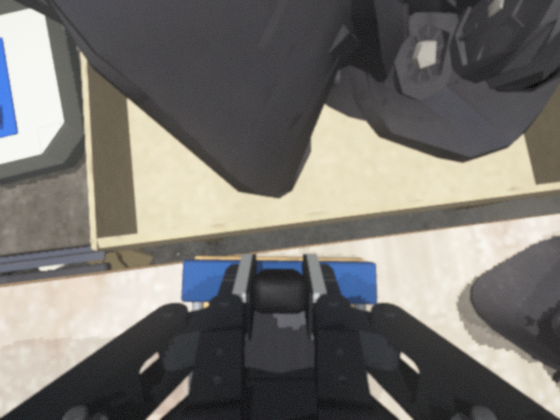

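Handle gripped at (278,290). I'll push most of the way first, then creep up to the stop.

Emit:
{"api": "drive_tool", "payload": {"moves": [-0.44, 0, 0.93, 0, 0, 0, -0.44, 0, 0.93, 0, 0, 0, -0.44, 0, 0.93, 0, 0, 0, -0.44, 0, 0.93, 0, 0, 0, -0.44, 0, 0.93, 0, 0, 0, -0.44, 0, 0.93, 0, 0, 0, -0.44, 0, 0.93, 0, 0, 0, -0.44, 0, 0.93, 0, 0, 0, -0.44, 0, 0.93, 0, 0, 0, 0, 0, 0, 0, 0, 0, 0, 0, 0, 0, 0, 0]}}

```text
time: 3.47
tool_pos: [660.2, 59.0, 67.9]
tcp_rot: [-180.0, 64.9, 82.8]
ft_force: [1.4, 7.0, 3.4]
finger_gap: 23.0
```

Emit:
{"api": "drive_tool", "payload": {"moves": [-0.11, 0, 0.23, 0, 0, 0, -0.11, 0, 0.23, 0, 0, 0, 0, 0, 0, 0, 0, 0, 0, 0, 0, 0, 0, 0]}}

```text
time: 3.8
tool_pos: [659.6, 54.6, 67.9]
tcp_rot: [-180.0, 64.9, 82.9]
ft_force: [1.9, 7.2, 3.3]
finger_gap: 23.0
```

Emit:
{"api": "drive_tool", "payload": {"moves": [-0.11, 0, 0.23, 0, 0, 0, 0, 0, 0, 0, 0, 0]}}

```text
time: 3.97
tool_pos: [659.2, 52.3, 67.9]
tcp_rot: [-180.0, 64.9, 82.9]
ft_force: [1.3, 7.2, 3.9]
finger_gap: 22.8
```

Emit:
{"api": "drive_tool", "payload": {"moves": [-0.11, 0, 0.23, 0, 0, 0, 0, 0, 0, 0, 0, 0]}}

```text
time: 4.13
tool_pos: [659.2, 52.1, 68.0]
tcp_rot: [-180.0, 64.7, 82.9]
ft_force: [7.0, 17.6, -0.6]
finger_gap: 23.1
```

```bash
python3 - <<'E'
from h import *
snap('side','s2');s=sensors.sense();print(s['tool_pos'],s['ft_force']);snap('scene','sc2');crop('side2' if 0 else 's2',270,180,410,320,'s2c',4); crop('sc2',220,110,400,240,'sc2c',4.4)
E
```

```text
[659.12994421  52.11367949  67.95673097] [ 6.79025765 18.41256371 -0.40941195]
```

View pics/s2c.png

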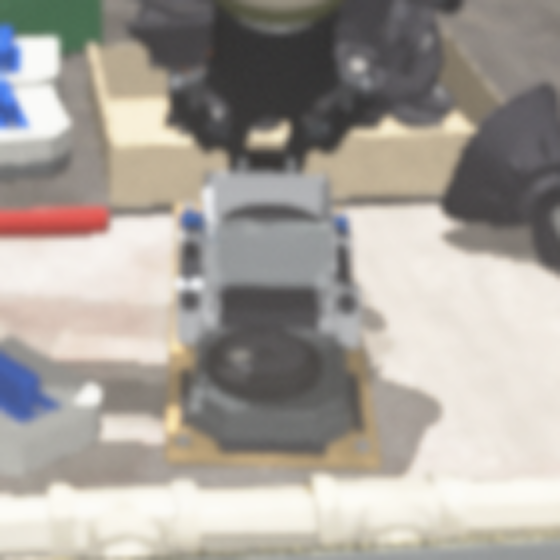

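View pics/sc2c.png

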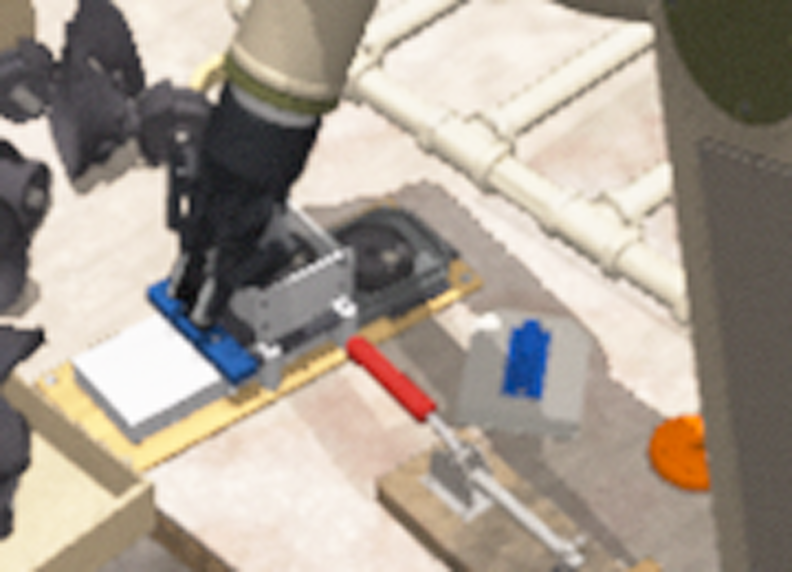

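The force jumped from 7 to 18 N with no further motion after 98 mm, so the slide is on its stop. The side crop shows the wheel in the tray at (265,360). I'm opening the hand.

Emit:
{"api": "drive_tool", "payload": {"moves": [0, 0, 0, 0, 0, 0, 0, 0, 0, 0, 0, 0, 0, 0, 0, 0, 0, 0, 0, 0, 0, 0, 0, 0, 0, 0, 0, 0, 0, 0, 0, 0, 0, 0, 0, 0, 0, 0, 0, 0, 0, 0, 0, 0, 0, 0, 0, 0], "hand": 8.5}}

```text
time: 4.9
tool_pos: [658.9, 47.6, 67.5]
tcp_rot: [180.0, 65.0, 82.8]
ft_force: [0.3, -0.9, -0.1]
finger_gap: 85.1
```

```bash
python3 - <<'E'
from h import *
s=sensors.sense();print(s['tool_pos'],s['ft_force'])
# command actually: 13 rows equivalents
R0,p0=getcmd(); print(p0)
snap('scene','sc3');crop('sc3',220,110,400,240,'sc3c',4.4)
E
```

```text
[658.90421967  47.64803915  67.51378911] [ 0.26485177 -0.89342919 -0.10897311]
[658.90051328  47.73774988  67.47076455]
```

View pics/sc3c.png

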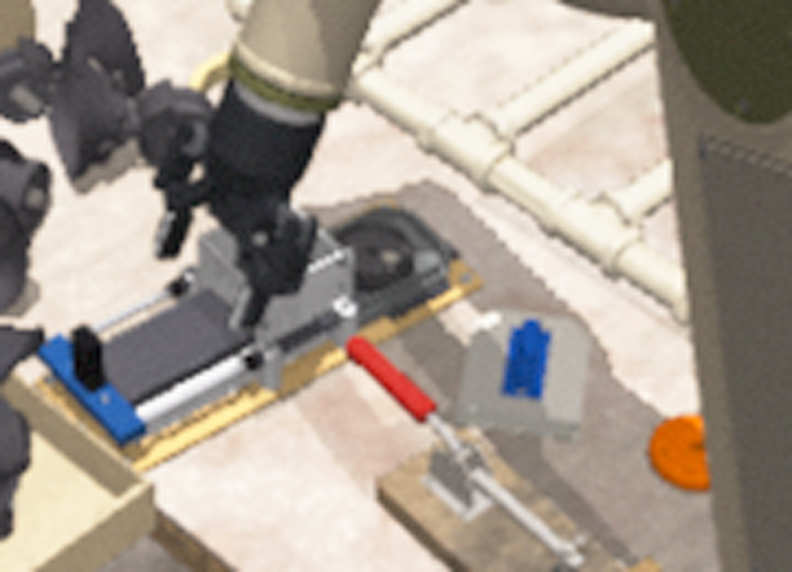

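The slide is home: carriage at (90,390) and handle at (85,355) in the crop. I'll rise and go to the lid.

```bash
python3 - <<'E'
from h import *
R0,p0=getcmd(); plan(R0,p0+[0,0,110],5)
plan(pose(35),[480.5,-116,165],14)
E
```

```text
5 x [-1.99, 0.0, -0.93, 0.0, 0.0, 0.0] | mm/row 22.0 deg 0.00 end [658.9   47.84 177.3 ] err [-0.    0.11 -0.17] roterr 0.0
14 x [-0.16, -1.53, 0.88, -2.97, -1.7, -0.66] | mm/row 17.7 deg 3.49 end [ 480.91 -115.56  164.78] err [ 0.41  0.44 -0.22] roterr 0.07694908762406323
```

Emit:
{"api": "drive_tool", "payload": {"moves": [-1.99, 0, -0.93, 0, 0, 0, -1.99, 0, -0.93, 0, 0, 0, -1.99, 0, -0.93, 0, 0, 0, -1.99, 0, -0.93, 0, 0, 0, -1.99, 0, -0.93, 0, 0, 0]}}

```text
time: 5.37
tool_pos: [658.8, 47.9, 178.4]
tcp_rot: [180.0, 65.0, 82.8]
ft_force: [0.7, -0.3, -0.1]
finger_gap: 84.9
```

Emit:
{"api": "drive_tool", "payload": {"moves": [-0.16, -1.53, 0.88, -2.97, -1.7, -0.66, -0.16, -1.53, 0.88, -2.97, -1.7, -0.66, -0.16, -1.53, 0.88, -2.97, -1.7, -0.66, -0.16, -1.53, 0.88, -2.97, -1.7, -0.66, -0.16, -1.53, 0.88, -2.97, -1.7, -0.66, -0.16, -1.53, 0.88, -2.97, -1.7, -0.66, -0.16, -1.53, 0.88, -2.97, -1.7, -0.66, -0.16, -1.53, 0.88, -2.97, -1.7, -0.66, -0.16, -1.53, 0.88, -2.97, -1.7, -0.66, -0.16, -1.53, 0.88, -2.97, -1.7, -0.66, -0.16, -1.53, 0.88, -2.97, -1.7, -0.66, -0.16, -1.53, 0.88, -2.97, -1.7, -0.66, -0.16, -1.53, 0.88, -2.97, -1.7, -0.66, -0.16, -1.53, 0.88, -2.97, -1.7, -0.66, 0, 0, 0, 0, 0, 0, 0, 0, 0, 0, 0, 0, 0, 0, 0, 0, 0, 0]}}

```text
time: 6.78
tool_pos: [481.3, -115.0, 165.0]
tcp_rot: [141.8, 89.9, 86.7]
ft_force: [-0.0, 0.0, 0.2]
finger_gap: 85.2
```

```bash
python3 - <<'E'
from h import *
d=snap('wrist','w4'); s=d['state'];print(s['tool_pos'],s['tcp_rot'],s['joint_pos'].round(1),s['time'],s['ft_force'])
snap('scene','sc4');snap('side','s4');crop('sc4',220,110,400,240,'sc4c',4.4);crop('s4',230,180,410,310,'s4c',4.4)
E
```

```text
[ 481.26755999 -115.01946351  165.01675504] [141.75526544  89.90565302  86.72501426] [-1.940e+01 -6.600e+00  1.064e+02  1.000e-01  8.020e+01 -5.440e+01] 6.7833 [-0.01152129  0.04423687  0.19866584]
```

View pics/w4.png

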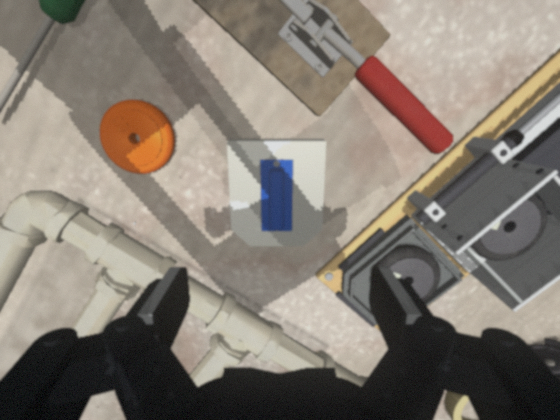

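View pics/sc4c.png

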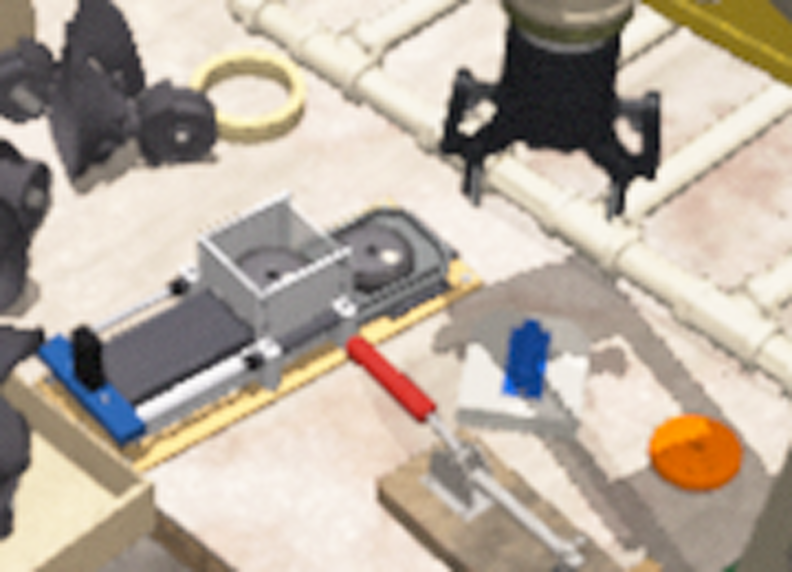

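View pics/s4c.png

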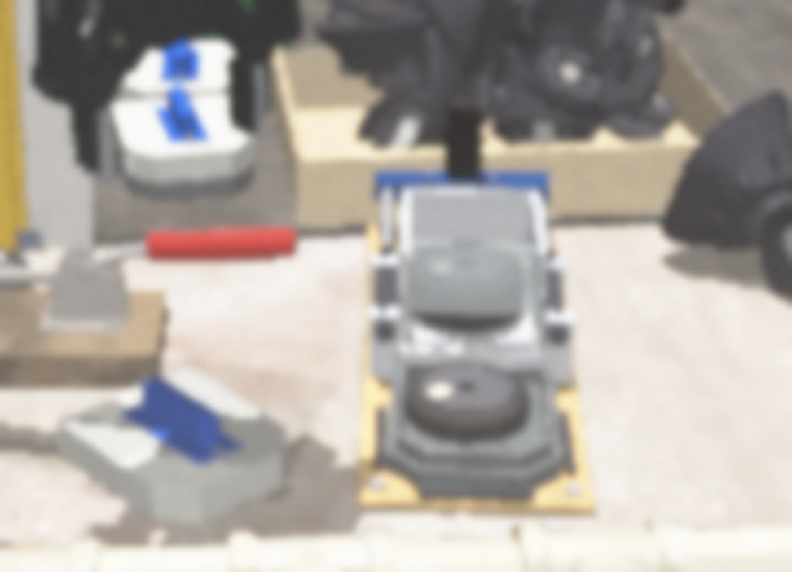

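The wrist view shows the wheel in the tray at (408,272) and the lid square to the tool at (277,190), its cut corners at the bottom (235,240) and (315,240). Next I'll measure both more closely.

```bash
python3 - <<'E'
from h import *
crop('w4',215,125,345,255,'w4a',4.5); crop('w4',310,190,500,340,'w4b',4)
d=load('w4');W=cloud(d)
for n in ['w4','sc4','s4']:
    W=cloud(load(n)); c=f2w(0,-108.5,0)
    m=(np.hypot(W[...,0]-c[0],W[...,1]-c[1])<30)&(W[...,2]>10)&(W[...,2]<45); q=W[m]
    A=np.c_[q[:,:2]-q[:,:2].mean(0),np.ones(len(q))]; x=np.linalg.lstsq(A,q[:,2],rcond=None)[0]; print(n,len(q),np.percentile(q[:,2],[5,50,95]).round(1),x)
E
```

```text
w4 857 [33.1 35.7 36.8] [-1.09052528e-02  7.66264215e-02  3.53308628e+01]
sc4 132 [33.5 38.6 43.3] [-3.81221335e-02 -2.08056069e-02  3.84578846e+01]
s4 378 [20.2 34.9 37.4] [-0.08290947  0.21243204 32.2740127 ]
```

View pics/w4a.png

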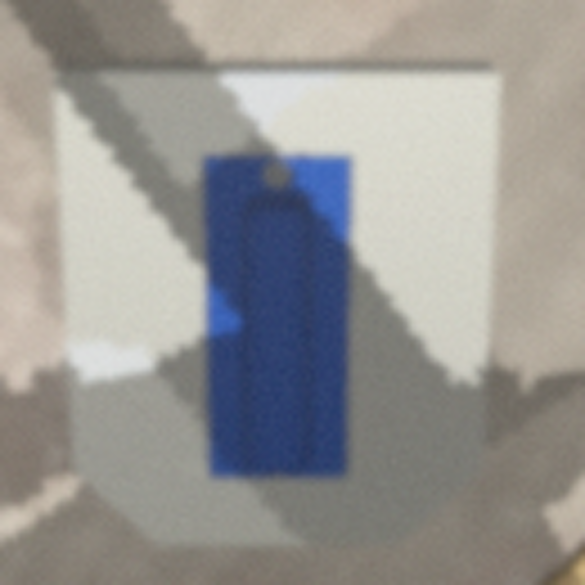

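View pics/w4b.png

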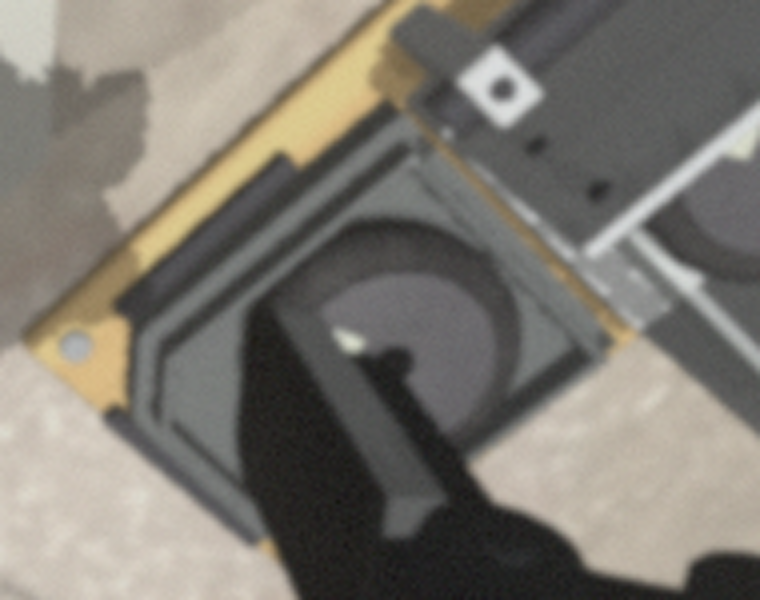

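```bash
python3 - <<'E'
from h import *
d=load('w4')
f=lambda a,b,h:ray(d,215+a/4.5,125+b/4.5,h)
TL,TR=f(55,70,21),f(500,70,21); BL,BR=f(150,545,21),f(400,545,21)
print(TL,TR,np.linalg.norm(TR-TL),np.degrees(np.arctan2(*(TR-TL)[1::-1])))
print('centre',(TL+TR)/4+(BL+BR)/4, np.linalg.norm((TL+TR)/2-(BL+BR)/2))
L2,R2=f(75,475,21),f(485,470,21); print('sides',np.degrees(np.arctan2(*(L2-TL)[1::-1]))+90,np.degrees(np.arctan2(*(R2-TR)[1::-1]))+90,np.linalg.norm(R2-L2))
B=[f(a,b,23) for a,b in[(203,155),(352,155),(347,477),(210,477)]];print('barbase',np.mean(B,0),np.degrees(np.arctan2(*(B[1]-B[0])[1::-1])))
B=[f(a,b,42.5) for a,b in[(243,200),(310,200),(310,475),(245,475)]];print('bartop',np.mean(B,0),[np.linalg.norm(B[i]-B[i-1]) for i in range(4)])
W=cloud(d); im=d['image'].astype(int); m=(im[...,2]>im[...,0]*1.6)&(abs(W[...,2]-42)<3.5)&(np.hypot(W[...,0]-480,W[...,1]+116)<40); q=W[m]; print(cv2.minAreaRect(q[:,:2].astype(np.float32)),len(q),q.mean(0))
# tray
g=lambda a,b,h:ray(d,310+a/4,190+b/4,h)
e=f2w(0,0,0)
def inF(P): 
    c,s=np.cos(np.radians(-7.2)),np.sin(np.radians(-7.2)); q=P[:2]-f2w(0,0,0)[:2]; return np.round([c*q[0]+s*q[1],-s*q[0]+c*q[1]],1)
for nm,a,b,h in [('baseTLcorner',28,335,8),('hole',75,347,8),('fence left lo',118,300,22),('ledge cut left corner',132,330,20),('ledge cut lower',128,400,20),('ledge -y',265,520,20),('in rim cut',165,345,29),('rimtop inner corner',412,148,29),('rim inner right',575,350,29),('wheel c',425,335,35),('ledge right corner',603,352,20),('ledge top corner',405,110,20)]: print(nm,inF(g(a,b,h)))
E
```

```text
[414.16486493 -99.62925114  21.        ] [486.55695739 -48.9414445   21.        ] 88.37346203981261 34.999106602443334
centre [ 479.6324308  -116.77184607   21.        ] 103.18768136172403
sides 34.987257763735876 35.456367682556184 89.0800125398372
barbase [ 479.83413507 -116.37973703   23.        ] 34.99411566909314
bartop [ 478.90295058 -115.20621324   42.5       ] [np.float64(55.900693333499504), np.float64(12.658104395678393), np.float64(55.90532156714759), np.float64(13.068802152104258)]
((479.28369140625, -116.1424789428711), (13.651679992675781, 54.018882751464844), 35.2779541015625) 853 [ 478.6972998  -114.9435174    41.07294607]
baseTLcorner [ -64.9 -162.9]
hole [ -53. -157.]
fence left lo [ -61.8 -135.8]
ledge cut left corner [ -52.  -139.9]
ledge cut lower [ -37.9 -155.1]
ledge -y [  16.4 -156.2]
in rim cut [ -47.8 -135. ]
rimtop inner corner [-42.6 -59.1]
rim inner right [ 29.3 -67.1]
wheel c [ -6.3 -89. ]
ledge right corner [ 42.9 -62.7]
ledge top corner [-46.  -53.6]
```

```bash
python3 - <<'E'
from h import *
c=f2w(-4,-105,185);print(c); plan(pose(-7.2),c,10)
E
```

```text
[ 634.38223385 -115.94454676  185.        ]
10 x [-0.2, 1.51, 0.44, 4.23, -0.0, 0.0] | mm/row 15.9 deg 4.23 end [ 634.69 -116.16  184.72] err [ 0.3  -0.21 -0.28] roterr 0.05465088498400282
```

Emit:
{"api": "drive_tool", "payload": {"moves": [-0.2, 1.51, 0.44, 4.23, 0, 0, -0.2, 1.51, 0.44, 4.23, 0, 0, -0.2, 1.51, 0.44, 4.23, 0, 0, -0.2, 1.51, 0.44, 4.23, 0, 0, -0.2, 1.51, 0.44, 4.23, 0, 0, -0.2, 1.51, 0.44, 4.23, 0, 0, -0.2, 1.51, 0.44, 4.23, 0, 0, -0.2, 1.51, 0.44, 4.23, 0, 0, -0.2, 1.51, 0.44, 4.23, 0, 0, -0.2, 1.51, 0.44, 4.23, 0, 0, 0, 0, 0, 0, 0, 0, 0, 0, 0, 0, 0, 0, 0, 0, 0, 0, 0, 0]}}

```text
time: 8.02
tool_pos: [634.2, -115.6, 184.1]
tcp_rot: [-116.3, 89.9, 146.6]
ft_force: [-0.3, -0.3, 0.2]
finger_gap: 84.8
```

```bash
python3 - <<'E'
from h import *
d=snap('wrist','w5'); s=d['state'];print(s['tool_pos'],s['tcp_rot'],s['time'],s['ft_force'])
crop('w5',205,110,355,260,'w5a',4)
E
```

```text
[ 634.16929796 -115.59652088  184.08547079] [-116.32575528   89.8799523   146.55478753] 8.0167 [-0.3134091  -0.29894826  0.2116525 ]
```

View pics/w5.png

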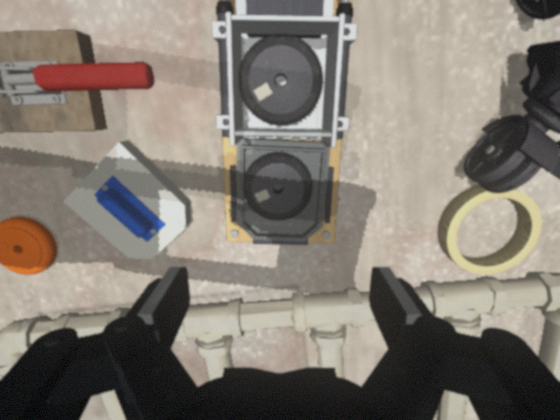

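View pics/w5a.png

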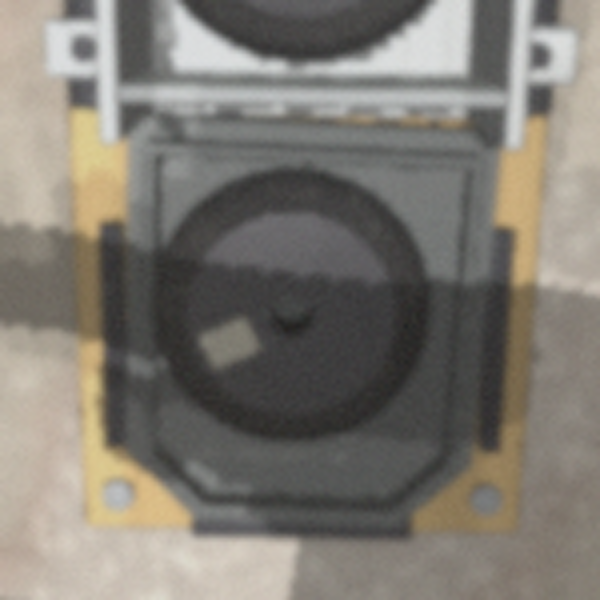

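```bash
python3 - <<'E'
from h import *
crop('w5',225,135,345,185,'w5t',6.5);crop('w5',225,185,345,250,'w5b',6.5)
d=load('w5')
g=lambda a,b,h:ray(d,205+a/4,110+b/4,h)
c,s=np.cos(np.radians(-7.2)),np.sin(np.radians(-7.2))
o=np.array([634.4,-116])
def inF(P): 
    q=P[:2]-o; return np.round([c*q[0]+s*q[1],-s*q[0]+c*q[1]],1)
for nm,a,b,h in [('baseL',90,527,8),('baseR',518,530,8),('base L up',72,150,8),('base R up',547,150,8),('hole',118,493,8),('hole',487,498,8),('fence -y L',192,535,22),('fence -yR',412,535,22),('fence L in',127,250,22),('fence L in',127,440,22),('fence R in',490,250,22),('fence R in',482,440,22),('ledge TL',128,150,20),('ledge TR',497,150,20)]: print(nm,inF(g(a,b,h)))
E
```

```text
baseL [-58.2 -62. ]
baseR [ 59.7 -62.5]
base L up [-57.7  40.8]
base R up [61.1 41. ]
hole [-50.  -51.8]
hole [ 50.7 -53. ]
fence -y L [-28.9 -57.9]
fence -yR [ 29.1 -57.7]
fence L in [-43.   18.3]
fence L in [-45.  -31.3]
fence R in [45.9 18.5]
fence R in [ 46.3 -31. ]
ledge TL [-42.1  42.3]
ledge TR [46.7 42.5]
```

View pics/w5t.png

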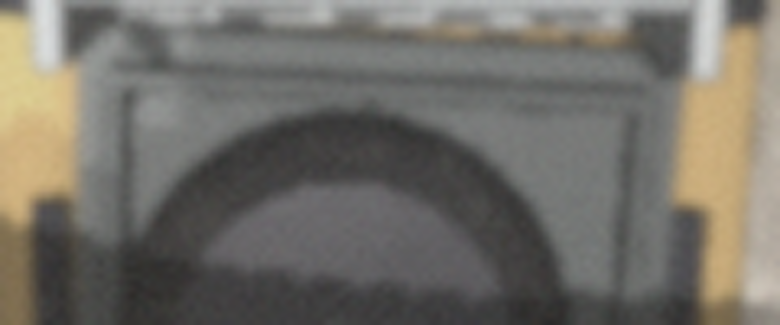

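View pics/w5b.png

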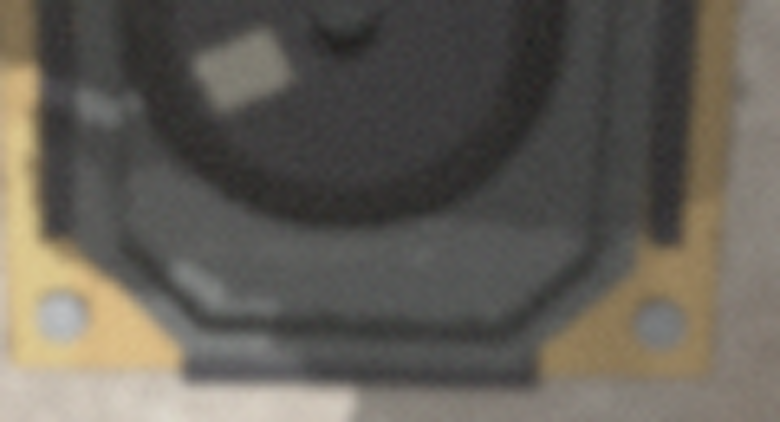

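```bash
python3 - <<'E'
from h import *
d=load('w5')
o=np.array([634.4,-116])
for yaw in (-7.2,-7.5):
  c,s=np.cos(np.radians(yaw)),np.sin(np.radians(yaw))
  def F(nm,a,b,y0,h,ex):
    q=ray(d,225+a/6.5,y0+b/6.5,h)[:2]-o; print(nm,np.round([c*q[0]+s*q[1],-s*q[0]+c*q[1]],1),'expect',ex)
  print(yaw)
  F('rim in -y',220,340,185,29,'y-44');F('rim in -y R',500,343,185,29,'y-44')
  F('ledge -y',250,358,185,20,'y-52');F('ledge -y',480,360,185,20,'y-52')
  F('rim out +y bot L',150,68,135,20,'y47');F('rim out +y bot R',600,80,135,20,'y47')
  F('rim out +y top L',150,88,135,29,'y47');F('rim out +y top R',600,102,135,29,'y47')
  for b in(130,250): F('rim in L',123,b,135,29,'x-37');F('rim in R',634-(b-130)*.06,b,135,29,'x37')
  F('rim in L',112,100,185,29,'x-37');F('rim in R',610,100,185,29,'x37')
  F('ledge +yL',100,30,135,20,'-45 52');F('ledge +yR',655,45,135,20,'45 52')
  F('ledge L',78,150,135,20,'-45');F('ledge R',672,150,135,20,'45')
E
```

```text
-7.2
rim in -y [-22.1 -47.5] expect y-44
rim in -y R [ 22.  -47.9] expect y-44
ledge -y [-17.9 -54.5] expect y-52
ledge -y [ 19.5 -54.8] expect y-52
rim out +y bot L [-31.4  44.3] expect y47
rim out +y bot R [35.2 42.7] expect y47
rim out +y top L [-30.6  42.5] expect y47
rim out +y top R [34.3 40.6] expect y47
rim in L [-34.6  36.4] expect x-37
rim in R [39.4 36.6] expect x37
rim in L [-35.2  18.8] expect x-37
rim in R [39.1 19. ] expect x37
rim in L [-37.7  -8.1] expect x-37
rim in R [37.7 -7.9] expect x37
ledge +yL [-38.6  49.8] expect -45 52
ledge +yR [43.1 47.8] expect 45 52
ledge L [-42.5  32.1] expect -45
ledge R [46.4 32.3] expect 45
-7.5
rim in -y [-21.8 -47.6] expect y-44
rim in -y R [ 22.3 -47.8] expect y-44
ledge -y [-17.6 -54.6] expect y-52
ledge -y [ 19.8 -54.7] expect y-52
rim out +y bot L [-31.6  44.1] expect y47
rim out +y bot R [35.  42.8] expect y47
rim out +y top L [-30.8  42.3] expect y47
rim out +y top R [34.1 40.8] expect y47
rim in L [-34.8  36.3] expect x-37
rim in R [39.2 36.8] expect x37
rim in L [-35.3  18.6] expect x-37
rim in R [39.  19.2] expect x37
rim in L [-37.7  -8.3] expect x-37
rim in R [37.7 -7.7] expect x37
ledge +yL [-38.8  49.5] expect -45 52
ledge +yR [42.9 48. ] expect 45 52
ledge L [-42.7  31.9] expect -45
ledge R [46.2 32.6] expect 45
```

```bash
cat >> h.py <<'E'
def proj(d,P):
    K=d['camera_matrix'];T=T_cam(d); q=(np.atleast_2d(P)-T[:3,3])@T[:3,:3]; return np.c_[K[0,0]*q[:,0]/q[:,2]+K[0,2],K[1,1]*q[:,1]/q[:,2]+K[1,2]]
def outl(w,l,c,z):
    return np.array([[w/2,l/2,z],[-w/2,l/2,z],[-w/2,-l/2+c,z],[-w/2+c,-l/2,z],[w/2-c,-l/2,z],[w/2,-l/2+c,z]])
def place(P,x,y,yaw,z0=0):
    return P@R.from_euler('z',yaw,degrees=True).as_matrix().T+[x,y,z0]
TRAY=[(outl(90,104,18,12),(0,255,0)),(outl(80,94,15.07,12),(255,255,0)),(outl(80,94,15.07,21),(0,0,255)),(outl(74,88,13.3,21),(255,0,255))]
LID=[(outl(89,103,18,21),(0,0,255)),(outl(89,103,18,0),(0,255,0))]
def overlay(tag,out,model,pose4,box,f):
    d=load(tag);x0,y0,x1,y1=box
    im=cv2.resize(d['image'][y0:y1,x0:x1,::-1],None,fx=f,fy=f,interpolation=cv2.INTER_CUBIC)
    for P,c in model:
        q=(proj(d,place(P,*pose4))-[x0,y0]+.5)*f-.5
        cv2.polylines(im,[np.round(q*16).astype(np.int32)],True,c,1,cv2.LINE_AA,4)
    cv2.imwrite(f'pics/{out}.png',im)
E
python3 - <<'E'
from h import *
o=np.array([634.4,-116]);a=np.radians(-7.2)
p=o+[np.cos(a)*1.2-np.sin(a)*-3.0, np.sin(a)*1.2+np.cos(a)*-3.0];print(p)
overlay('w5','o5',TRAY,(p[0],p[1],-7.9,8),(215,125,345,255),6) 
overlay('w4','o4',LID,(479.6,-116.5,35.0,0),(215,125,345,255),4.6) 
im=cv2.imread('pics/o5.png');print(im.shape);cv2.imwrite('pics/o5a.png',im[:420]);cv2.imwrite('pics/o5b.png',im[360:])
E
```

```text
[ 635.21453794 -119.12674398]
(780, 780, 3)
```

View pics/o5a.png

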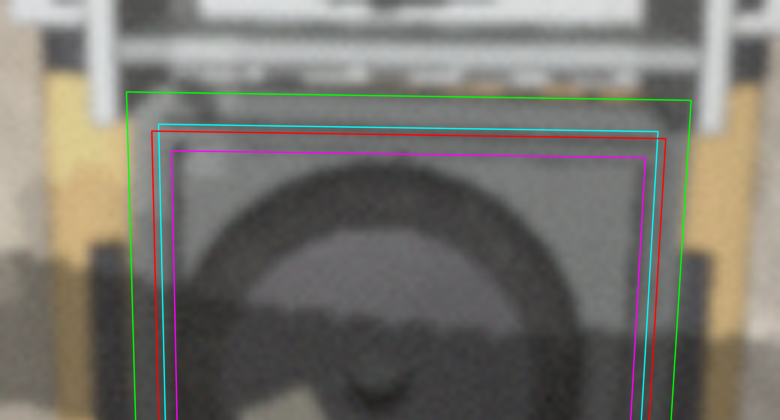

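View pics/o5b.png

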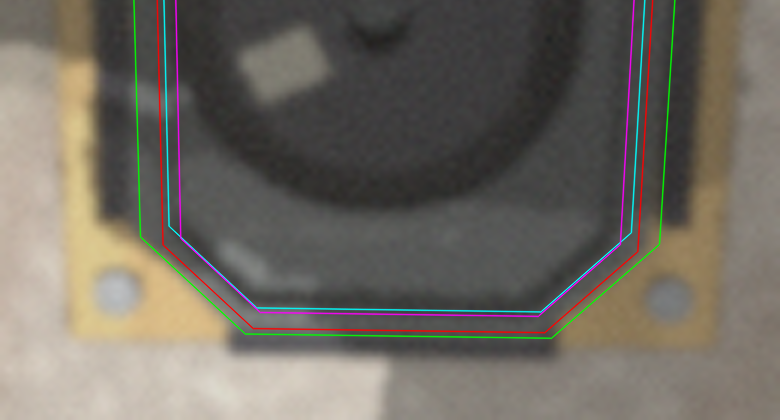

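View pics/o4.png

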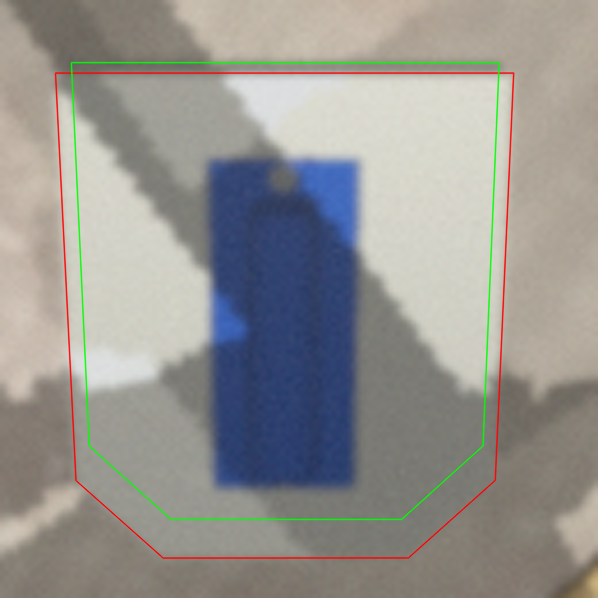

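The overlay fits the lid closely, at (479.6, -116.5) with yaw 35°. It also fits the tray to about 1 mm, at (635.2, -119.1) with yaw -7.9°. Now I'll grasp the lid.

```bash
python3 - <<'E'
from h import *
plan(pose(35),[479.6,-116.5,110],12); plan(pose(35),[479.6,-116.5,27],8)
E
```

```text
12 x [0.62, -1.29, -0.27, -3.52, -0.0, 0.0] | mm/row 14.6 deg 3.52 end [ 480.04 -116.93  110.38] err [ 0.44 -0.43  0.38] roterr 0.04195405690023439
8 x [1.04, -0.0, -0.01, 0.0, -0.01, -0.0] | mm/row 10.4 deg 0.01 end [ 479.57 -116.27   27.18] err [-0.03  0.23  0.18] roterr 0.038596283518757116
```

Emit:
{"api": "drive_tool", "payload": {"moves": [0.62, -1.29, -0.27, -3.52, 0, 0, 0.62, -1.29, -0.27, -3.52, 0, 0, 0.62, -1.29, -0.27, -3.52, 0, 0, 0.62, -1.29, -0.27, -3.52, 0, 0, 0.62, -1.29, -0.27, -3.52, 0, 0, 0.62, -1.29, -0.27, -3.52, 0, 0, 0.62, -1.29, -0.27, -3.52, 0, 0, 0.62, -1.29, -0.27, -3.52, 0, 0, 0.62, -1.29, -0.27, -3.52, 0, 0, 0.62, -1.29, -0.27, -3.52, 0, 0, 0.62, -1.29, -0.27, -3.52, 0, 0, 0.62, -1.29, -0.27, -3.52, 0, 0, 0, 0, 0, 0, 0, 0]}}

```text
time: 9.15
tool_pos: [476.8, -116.6, 108.7]
tcp_rot: [-145.5, 89.8, 159.7]
ft_force: [-0.9, 0.3, -0.4]
finger_gap: 84.8
```

Emit:
{"api": "drive_tool", "payload": {"moves": [1.04, 0, -0.01, 0, -0.01, 0, 1.04, 0, -0.01, 0, -0.01, 0, 1.04, 0, -0.01, 0, -0.01, 0, 1.04, 0, -0.01, 0, -0.01, 0, 1.04, 0, -0.01, 0, -0.01, 0, 1.04, 0, -0.01, 0, -0.01, 0, 1.04, 0, -0.01, 0, -0.01, 0, 1.04, 0, -0.01, 0, -0.01, 0, 0, 0, 0, 0, 0, 0, 0, 0, 0, 0, 0, 0]}}

```text
time: 9.98
tool_pos: [478.9, -115.9, 26.3]
tcp_rot: [-129.3, 89.9, 175.7]
ft_force: [-0.5, 0.7, 0.7]
finger_gap: 85.1
```

Emit:
{"api": "drive_tool", "payload": {"moves": [0, 0, 0, 0, 0, 0, 0, 0, 0, 0, 0, 0, 0, 0, 0, 0, 0, 0, 0, 0, 0, 0, 0, 0, 0, 0, 0, 0, 0, 0, 0, 0, 0, 0, 0, 0, 0, 0, 0, 0, 0, 0, 0, 0, 0, 0, 0, 0, 0, 0, 0, 0, 0, 0, 0, 0, 0, 0, 0, 0], "hand": 0.8, "grip_force": 40}}

```text
time: 10.82
tool_pos: [480.0, -116.3, 27.7]
tcp_rot: [20.6, 89.9, -34.4]
ft_force: [-0.6, 0.1, 5.8]
finger_gap: 12.7
```

```bash
python3 - <<'E'
from h import *
d=snap('wrist','w6'); s=d['state'];print(s['tool_pos'],s['tcp_rot'],s['ft_force'],s['time'],s['finger_gap'])
R0,p0=getcmd(); plan(R0,p0+[0,0,90],6)
E
```

```text
[ 479.96822512 -116.31459428   27.68089919] [ 20.6268406   89.92116796 -34.37185597] [-0.61718167  0.09000296  5.77199509] 10.8167 12.71345275152571
6 x [-1.5, 0.0, 0.0, 0.0, 0.0, 0.0] | mm/row 15.0 deg 0.00 end [ 479.54 -116.22  117.18] err [-0.03  0.05 -0.  ] roterr 0.0
```

View pics/w6.png

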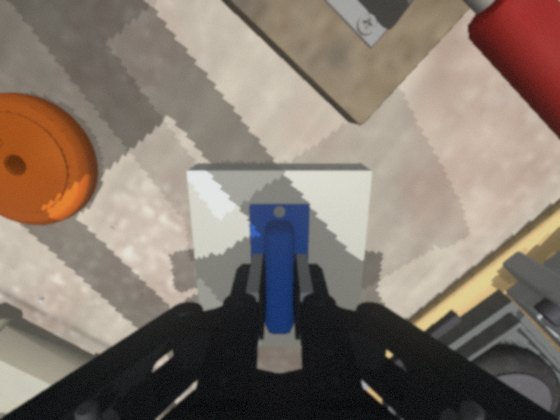

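The bar at (280,275) is held between the pads. Lifting.

Emit:
{"api": "drive_tool", "payload": {"moves": [-1.5, 0, 0, 0, 0, 0, -1.5, 0, 0, 0, 0, 0, -1.5, 0, 0, 0, 0, 0, -1.5, 0, 0, 0, 0, 0, -1.5, 0, 0, 0, 0, 0, -1.5, 0, 0, 0, 0, 0, 0, 0, 0, 0, 0, 0, 0, 0, 0, 0, 0, 0]}}

```text
time: 11.53
tool_pos: [479.9, -116.3, 117.4]
tcp_rot: [21.5, 89.9, -33.5]
ft_force: [-0.4, -0.8, -1.7]
finger_gap: 13.0
```

```bash
python3 - <<'E'
from h import *
d=snap('wrist','w7'); s=d['state'];print(s['tool_pos'],s['tcp_rot'],s['ft_force'],s['time'],s['finger_gap'])
Rt=R.from_euler('xyz',s['tcp_rot'],degrees=True).as_matrix(); print('jaw yaw',np.degrees(np.arctan2(Rt[1,1],Rt[0,1])))
p=s['tool_pos']
overlay('w7','o7',LID,(p[0],p[1],35.0,p[2]-27.5),(170,150,390,340),3.5)
W=cloud(d); m=(abs(W[...,2]-(p[2]-6.5))<5)&(np.hypot(W[...,0]-p[0],W[...,1]-p[1])<70)&(d['image'].min(2)>90); q=W[m];A=np.c_[q[:,:2]-p[:2],np.ones(len(q))];print(len(q),np.linalg.lstsq(A,q[:,2]-p[2],rcond=None)[0])
E
```

```text
[ 479.90148667 -116.27310243  117.3569801 ] [ 21.49261411  89.89629606 -33.50304985] [-0.39390919 -0.7966316  -1.6711056 ] 11.5333 13.009980795876038
jaw yaw 35.004368034606266
16793 [ 1.30310070e-03  2.50514981e-05 -7.09758628e+00]
```

View pics/o7.png

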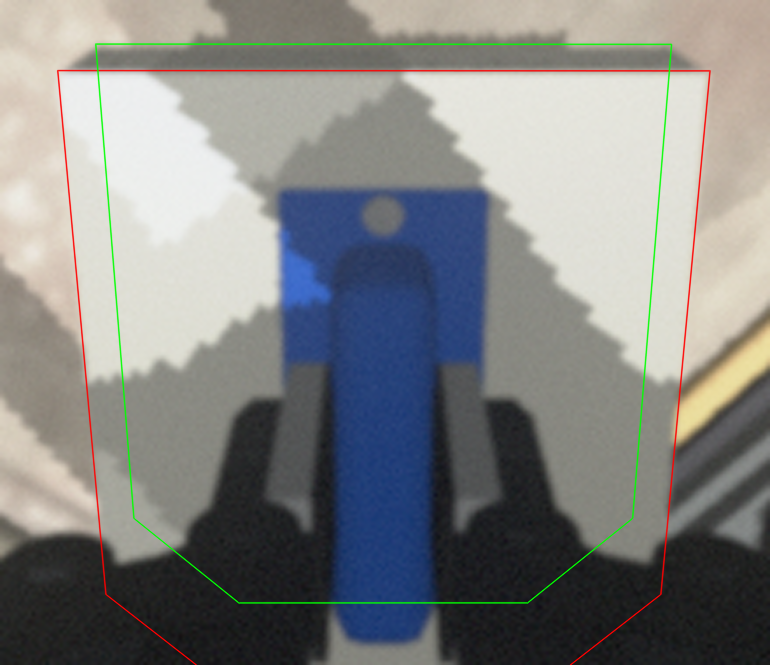

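The lid in hand matches the overlay, level and centred on the TCP with yaw 35.0°. I'll carry it over the tray.

```bash
python3 - <<'E'
from h import *
plan(pose(-7.8),[635.2,-119.3,150],12); plan(pose(-7.8),[635.2,-119.3,72],8)
E
```

```text
12 x [-0.27, 1.27, 0.38, 3.57, 0.0, -0.0] | mm/row 13.5 deg 3.57 end [ 634.91 -119.69  149.65] err [-0.29 -0.39 -0.35] roterr 0.05211767781299254
8 x [0.97, 0.0, -0.01, -0.0, 0.0, -0.0] | mm/row 9.7 deg 0.00 end [ 635.04 -118.94   72.05] err [-0.16  0.36  0.05] roterr 0.05211767781299254
```

Emit:
{"api": "drive_tool", "payload": {"moves": [-0.27, 1.27, 0.38, 3.57, 0, 0, -0.27, 1.27, 0.38, 3.57, 0, 0, -0.27, 1.27, 0.38, 3.57, 0, 0, -0.27, 1.27, 0.38, 3.57, 0, 0, -0.27, 1.27, 0.38, 3.57, 0, 0, -0.27, 1.27, 0.38, 3.57, 0, 0, -0.27, 1.27, 0.38, 3.57, 0, 0, -0.27, 1.27, 0.38, 3.57, 0, 0, -0.27, 1.27, 0.38, 3.57, 0, 0, -0.27, 1.27, 0.38, 3.57, 0, 0, -0.27, 1.27, 0.38, 3.57, 0, 0, -0.27, 1.27, 0.38, 3.57, 0, 0, 0, 0, 0, 0, 0, 0, 0, 0, 0, 0, 0, 0, 0, 0, 0, 0, 0, 0]}}

```text
time: 12.83
tool_pos: [633.7, -119.2, 147.9]
tcp_rot: [-88.3, 89.9, 174.0]
ft_force: [-0.4, -0.3, -1.3]
finger_gap: 12.8
```

Emit:
{"api": "drive_tool", "payload": {"moves": [0.97, 0, -0.01, 0, 0, 0, 0.97, 0, -0.01, 0, 0, 0, 0.97, 0, -0.01, 0, 0, 0, 0.97, 0, -0.01, 0, 0, 0, 0.97, 0, -0.01, 0, 0, 0, 0.97, 0, -0.01, 0, 0, 0, 0.97, 0, -0.01, 0, 0, 0, 0.97, 0, -0.01, 0, 0, 0, 0, 0, 0, 0, 0, 0, 0, 0, 0, 0, 0, 0, 0, 0, 0, 0, 0, 0]}}

```text
time: 13.75
tool_pos: [635.4, -118.9, 72.5]
tcp_rot: [60.9, 89.9, -36.9]
ft_force: [0.1, -0.8, -0.0]
finger_gap: 12.8
```

```bash
python3 - <<'E'
from h import *
d=snap('wrist','w8'); s=d['state'];print(s['tool_pos'],s['tcp_rot'],s['ft_force'],s['time'],s['finger_gap'])
Rt=R.from_euler('xyz',s['tcp_rot'],degrees=True).as_matrix(); print('jaw yaw',np.degrees(np.arctan2(Rt[1,1],Rt[0,1])))
snap('side','s8');snap('scene','sc8');crop('s8',270,200,400,310,'s8c',6);crop('sc8',260,110,370,200,'sc8c',6)
E
```

```text
[ 635.37561463 -118.93466518   72.45304425] [ 60.93470762  89.93441981 -36.89747765] [ 0.09914049 -0.81731876 -0.01916477] 13.75 12.818526191355794
jaw yaw -7.832169340808189
```

View pics/w8.png

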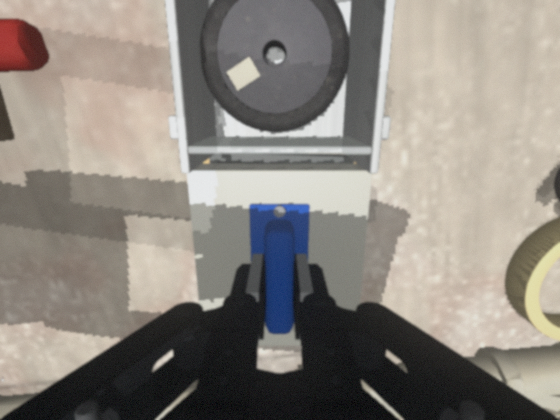

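View pics/s8c.png

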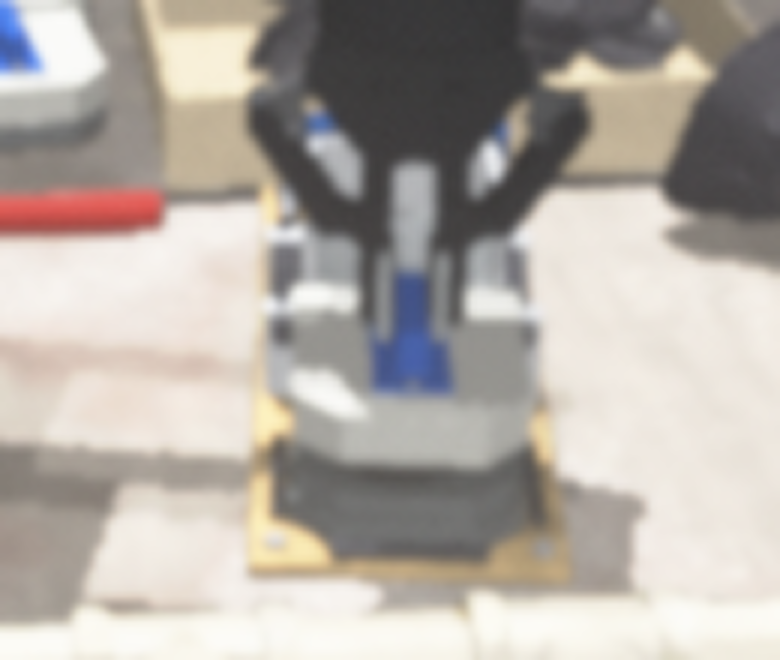

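View pics/sc8c.png

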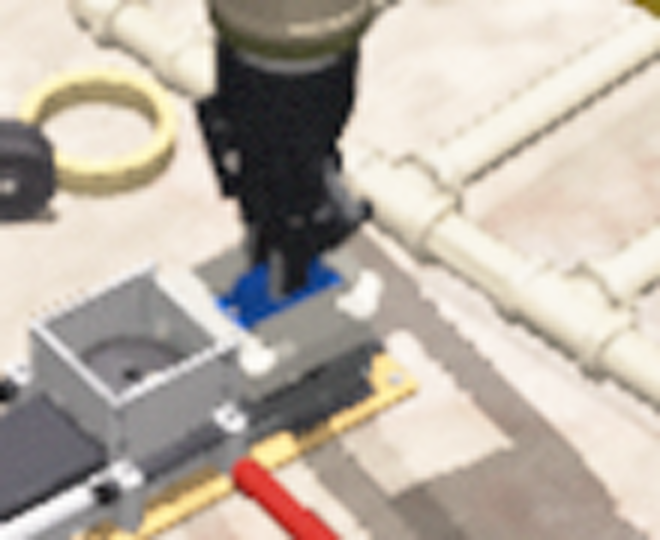

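The lid (plate edge at row 170) is parallel to the magazine front (row 150) and centred over the tray. I'll lower slowly, watching the force.

Emit:
{"api": "drive_tool", "payload": {"moves": [0.4, 0, 0, 0, 0, 0, 0.4, 0, 0, 0, 0, 0, 0.4, 0, 0, 0, 0, 0, 0.2, 0, 0, 0, 0, 0, 0, 0, 0, 0, 0, 0]}}

```text
time: 14.32
tool_pos: [634.4, -118.7, 57.0]
tcp_rot: [-75.5, 89.9, -173.4]
ft_force: [-0.3, 0.3, -0.3]
finger_gap: 13.1
```

Emit:
{"api": "drive_tool", "payload": {"moves": [0.2, 0, 0, 0, 0, 0, 0.2, 0, 0, 0, 0, 0, 0, 0, 0, 0, 0, 0]}}

```text
time: 14.57
tool_pos: [634.8, -118.8, 53.6]
tcp_rot: [-9.6, 90.0, -107.4]
ft_force: [0.4, -0.6, -1.3]
finger_gap: 13.0
```

The skirt edge is about 3 mm below the rim top with no contact force. Continuing down.

Emit:
{"api": "drive_tool", "payload": {"moves": [0.2, 0, 0, 0, 0, 0, 0.2, 0, 0, 0, 0, 0, 0, 0, 0, 0, 0, 0]}}

```text
time: 14.82
tool_pos: [634.8, -118.8, 49.6]
tcp_rot: [-10.0, 90.0, -107.8]
ft_force: [0.6, 0.1, -1.3]
finger_gap: 12.9
```

Emit:
{"api": "drive_tool", "payload": {"moves": [0.1, 0, 0, 0, 0, 0, 0.1, 0, 0, 0, 0, 0, 0, 0, 0, 0, 0, 0]}}

```text
time: 15.07
tool_pos: [634.9, -118.8, 47.9]
tcp_rot: [22.6, 90.0, -75.2]
ft_force: [0.1, -0.7, -1.2]
finger_gap: 12.9
```

Emit:
{"api": "drive_tool", "payload": {"moves": [0.1, 0, 0, 0, 0, 0, 0, 0, 0, 0, 0, 0]}}

```text
time: 15.23
tool_pos: [635.2, -118.9, 47.7]
tcp_rot: [53.3, 89.9, -44.5]
ft_force: [-2.2, 0.2, 3.7]
finger_gap: 13.1
```

Contact at TCP z 47.7, which is the predicted seated height. I'll release and rise.

Emit:
{"api": "drive_tool", "payload": {"moves": [0, 0, 0, 0, 0, 0, 0, 0, 0, 0, 0, 0, 0, 0, 0, 0, 0, 0, 0, 0, 0, 0, 0, 0, 0, 0, 0, 0, 0, 0, 0, 0, 0, 0, 0, 0], "hand": 4.5}}

```text
time: 15.73
tool_pos: [635.0, -118.9, 47.0]
tcp_rot: [35.8, 90.0, -62.0]
ft_force: [0.7, 0.3, 0.0]
finger_gap: 44.9
```

Emit:
{"api": "drive_tool", "payload": {"moves": [-0.6, 0, 0, 0, 0, 0, -1, 0, 0, 0, 0, 0, -1.5, 0, 0, 0, 0, 0, -2, 0, 0, 0, 0, 0, -2, 0, 0, 0, 0, 0, -2, 0, 0, 0, 0, 0, -2, 0, 0, 0, 0, 0, -2, 0, 0, 0, 0, 0, 0, 0, 0, 0, 0, 0, 0, 0, 0, 0, 0, 0, 0, 0, 0, 0, 0, 0]}}

```text
time: 16.65
tool_pos: [634.9, -118.7, 178.1]
tcp_rot: [44.2, 90.0, -53.6]
ft_force: [0.4, 0.7, -0.4]
finger_gap: 44.8
```

```bash
python3 - <<'E'
from h import *
d=snap('wrist','w9'); s=d['state'];print(s['tool_pos'],s['ft_force'],s['time'],s['finger_gap'])
snap('side','s9');snap('scene','sc9');crop('s9',270,200,400,310,'s9c',6);crop('sc9',220,110,400,240,'sc9c',4.4)
W=cloud(d);im=d['image'].astype(int)
c=np.array([635,-119]);a=np.radians(-7.8);q=W[...,:2]-c;X=np.cos(a)*q[...,0]+np.sin(a)*q[...,1];Y=-np.sin(a)*q[...,0]+np.cos(a)*q[...,1]
m=(abs(X)<38)&(abs(X)>20)&(abs(Y)<38)&(abs(W[...,2]-41)<15);z=W[m][:,2];A=np.c_[X[m],Y[m],np.ones(m.sum())];print('plate z',np.median(z),np.linalg.lstsq(A,z,rcond=None)[0],'expect 41')
m=(im[...,2]>im[...,0]*1.6)&(abs(X)<20)&(abs(Y)<40)&(W[...,2]>55);print('bar top',np.median(W[m][:,2]),'expect 62.5')
overlay('w9','o9',LID,(635,-118.9,-7.8,20),(200,110,360,270),4.5)
E
```

```text
[ 634.88586388 -118.74495654  178.07188744] [ 0.3574927   0.73724836 -0.36655132] 16.65 44.7672886726882
plate z 40.519243597527606 [6.34477445e-05 1.26632524e-03 4.05089227e+01] expect 41
bar top 61.06058144315196 expect 62.5
```

View pics/w9.png

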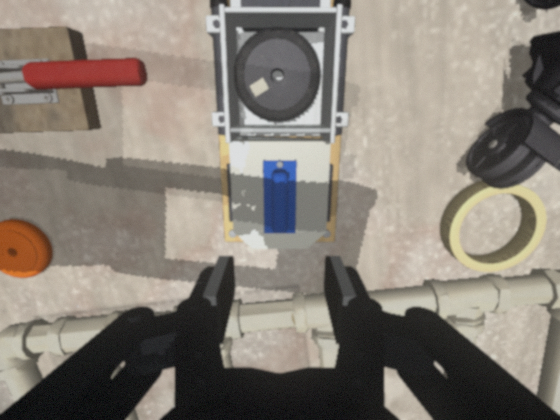

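View pics/o9.png

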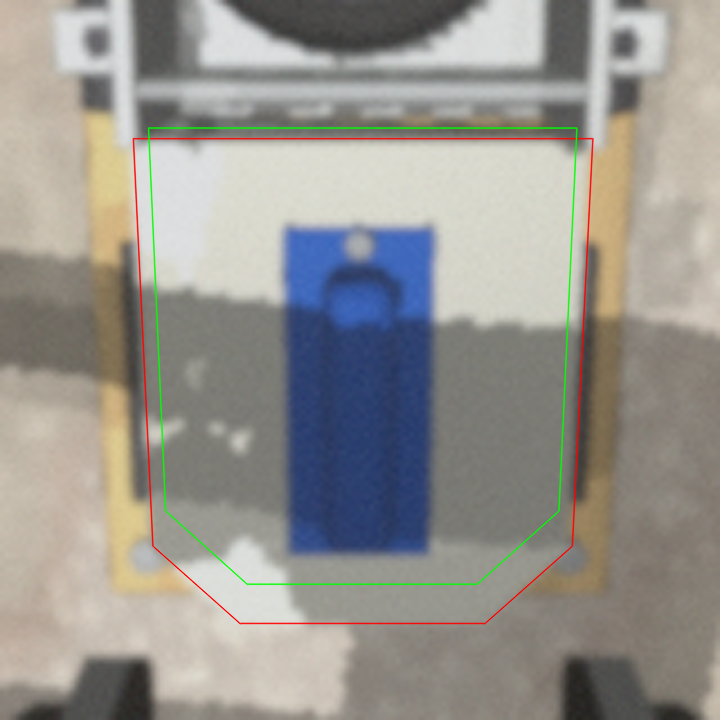

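View pics/s9c.png

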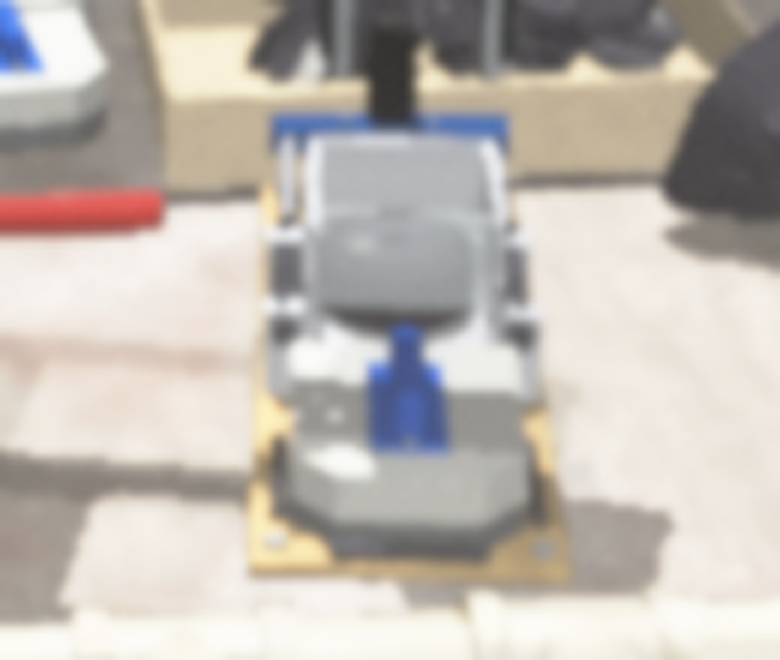

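View pics/sc9c.png

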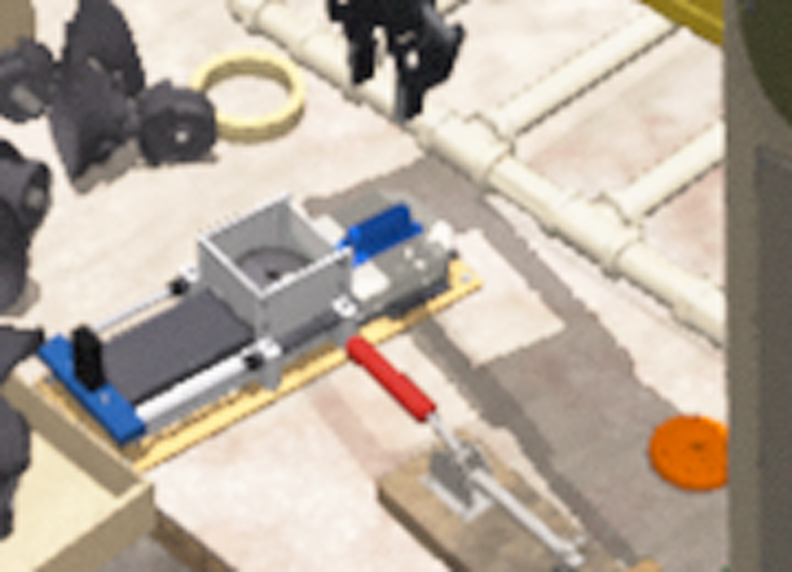

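The lid sits level at plate height 40.5 mm (41 expected), with its cut corners over the tray's cut corners. The slide is home and the next wheel has dropped, so I'm handing in.

```bash
python3 -c "
from h import *
r.hand_in(); print(sensors.sense()['time'])"
```

```text
the job is handed in; nothing more can be done
the job is handed in; nothing more can be done
```

The wheel kit is made up and handed in, after about 17 s of the 45 s allowed; no verdict was reported.

- **Slide:** I gripped the black handle and pushed the slide 98 mm to its stop, where the force rose from 7 to 18 N. I then opened the fingers there, and it snapped home by itself. Pictures show the wheel lying flat in the tray and the next wheel dropped in the magazine.
- **Lid:** I picked the white lid up by its bar, turned it so its cut corners matched the tray's, and lowered it until it touched down at the predicted height.
- **Last checks:** The plate measured level at 40.5 mm (41 expected). The top of the bar measured 61.1 mm (62.5 expected), which is within the 2 mm camera calibration. An outline drawn over the picture lines up with the tray's cut corners, and the robot is clear of everything.

Early estimates of the tray's position disagreed by about 5 mm. I took a second look from straight above before placing the lid, and it went on without rubbing or catching. No check failed.

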